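Turn the glazed tile over the rail

ROBOT

A 6-joint arm with a two-finger parallel gripper is mounted at the origin on the work surface. World frame = base frame: x ahead of the robot, y to its left, z up, the work surface at z = 0. Lengths are in m, angles in rad, forces in N, time in s.
With the tool pointing down it reaches from about 0.375 to 0.825 m from the base axis. Payload 5.5 kg.
Tool frame: the origin (TCP) lies on the mounting face of the last link; the fingertips stand 173 mm ahead of it and the grasp point (between the pads) lies grip_depth ahead of it (grip_depth is the distance from the TCP to the grasp point, in m); z points along the fingers, y is the direction in which the jaws open and shut (so a half turn about z gives the same grasp; the last joint's range is limited). The gripper opens to 85 mm and grips with 20 to 120 N. Pads are 22 mm wide; open, the fingers measure 114 mm over their backs; the gripper's body (76 mm by 85 mm) begins 54 mm behind the grasp point. The pads swing forward as they close: fully open they stand 13 mm farther back than shut.
Start: joints at [-1.25, 0.314, -0.047, 1.21, 0, 1.571], TCP at [0.189, -0.569, 0.405] pointing down, gripper open.
Joint ranges: [-2.67, 2.67], [-0.69, 1.73], [-1.03, 1.25], [-2.08, 2.16], [-1.42, 1.45], [-3.14, 3.14]. Speed limits (rad/s): [2.39, 2.39, 3.01, 3.14, 3.14, 3.14].

INTERFACE

Orientations are given as a unit quaternion [w, x, y, z].
In Python, from station import * gives the robot as it stands.
- The arm moves only by the tool carry_out, never from a script. Its argument "deltas" is a list of rows, each a list of 3 entries, a list of its own where there are three numbers: the turn, a rotation vector about the tool's x, y, z in rad, then the shift along the tool's x, y, z in cm, then the opening, from -1 (shut) to 1 (fully open). A call has 1 to 12 rows; each row is the pose to reach, as a shift and turn from the pose commanded when the call began, along the tool's axes at that moment; what a row does not reach only later rows make up. A row lasts 1/8 s, in which the tool goes at most 62.5 mm and 10.7 degrees, less where a joint would pass 70% of its speed; a pose out of reach is approached as far as the arm can. A call with a gripper value outside its range is refused whole. The fingers move at their own pace and stop on an object; the grip force is fixed at half the most. Time passes only in rows, so rows that repeat a pose let the fingers close. It gives the time, the measured TCP pose, the force and the opening at its end, in the units of the state.
- state(): the state, without advancing time (a new reading comes with each control period).
- camera(name): name is "scene" or "top"; returns (picture, depth): 400x640x3 uint8, red, green, blue; 400x640 float32, m along the optical axis (not along the pixel's ray), 0 where there is no reading.
- camera_params(name): a dict with "camera_matrix" (3x3 intrinsics, pixels), "rvec" (rotation vector, rad) and "tvec" (3), from world to camera coordinates, as OpenCV has them. Camera axes: x right, y down, z forward; pixel columns grow to the right and rows downward; lengths in m; the calibration is good to about 2 mm. A picture is of the moment at which its call begins. camera_params takes no time and is no camera call.
- hand_in(): hands the job in, once; it reports no verdict.
Trained networks look in the newest picture that a camera, given by its name, has taken for a name from the list of things; names that differ only in an ending like _2 or _b are one class to them, and where a whole thing is asked for, a point or a joint stands for the part that bears it (a point fixed in the world has none). Each returns a list of dicts, best first, with "p" (0 to 1); they miss things now and then, are a little off and sometimes report something else, mostly with a low value. They report only what shows in the picture. A call takes as long as a camera call. They do not tell look-alikes from the thing itself.
- cut_out(camera, query): "mask" (400x640 bool, what is visible of it) and "pixel" ([column, row] in pixels, amid what is visible of it).
- mark_of(camera, query): "pixel" ([column, row] in pixels: a listed point, or the origin of a listed thing).
The state is a dict: "t": time; "q": joint angles; "joint_velocities": joint speeds; "effort": joint torques, N m; "position": TCP position; "tool_rot": TCP orientation; "wrist_force": force on the tool from outside, world axes, zero at the start; "torque": the same for the moment, N m; "opening": opening from 0.0 (shut) to 1.0 (fully open).
Only numpy, scipy, OpenCV 4.12 (cv2) and the standard library are available. Lean on these libraries where they do the work, as an engineer would, in place of code of your own. Each camera call takes 0.05 s, during which the arm holds its last target.

TASK

Turn the big glazed clay tile over: lever its outer edge up while its inner edge stays down on the bed, braced against the rail of the turning stand, then bring it on over and lower it gently, without letting it fall, flat onto the other bed, glazed face up, centred along the rail, square to it and with its edge close to it. Leave the bowl, jar and vase alone.

Things in the scene. Friction and masses are not known exactly. Their poses are not given: they have to be found in the camera images.
- stand: Wooden turning stand, fixed to the bench (place and yaw vary). Origin on the bench under the middle of its rail; x along the rail, y across it, z up. The green upright rail is 150 mm long, 18 mm thick (y -9 to +9 mm), 62 mm high. On either side a light wooden bed, flat top 40 mm above the bench, 130 mm long (x), reaches out to 124 mm from the rail's middle plane.
- start_bed (a point): Centre of the top of the bed on the stand's -y side, axes as the stand's. The tile starts here; its outer (-y) edge overhangs the bed's outer edge, with 40 mm of free height below it; once pushed up to the rail it still overhangs by about 35 mm.
- other_bed (a point): Centre of the top of the bed on the stand's +y side, where the tile must end; axes as the stand's.
- tile_center (a point): Centre (half-way through the thickness) of the loose rigid clay tile, 130 mm (its x) by 150 mm (its y) by 16 mm thick (its z), 0.4 to 0.7 kg. Its z axis points out of the bare grooved reddish back; the other face is glazed blue with white rings. At the start it lies glazed face down, the middle of its +y edge 13 to 28 mm from the rail, up to 0.15 rad askew.
- tile_inner_edge (a point): Middle of the tile's +y edge face (half-way through the thickness), the edge next to the rail; 75 mm from tile_center along the tile's y. Axes as tile_center.
- bowl: Bystander: open terracotta bowl, 100 mm across, 65 mm high; origin at the centre of its underside.
- jar: Bystander: closed amber jar with white cap, 60 mm across, 85 mm high; origin at the centre of its underside.
- vase: Bystander: small terracotta vase, 84 mm across, 115 mm high; origin at the centre of its underside.
There are look-alikes about, which are no part of the job. There is more than one size of the part that bears tile_center; the job needs the largest.

How it is judged:
By the outcome, as a careful person would: the job done as asked, in the order asked, and still so for the second after the job is handed in, with the robot touching nothing.
It also fails if it takes over 72 s, if anything falls off the work surface, if the arm or the gripper's body presses on something with over 40 N, if the wrist force passes 120 N, or if a joint passes its speed limit or range.

## Working session

There is one attempt and no reset: what is moved stays moved. The work goes in short steps, Python scripts to look and compute and a tool call to move; the robot and the scene stay as the last step left them, time stands still between calls to the robot, and variables do not carry over. Pictures are saved under pics/ and viewed, and the job is handed in when it is done.

Besides the shell and the picture viewer there is one more tool, called by a JSON object that holds its "method" and its "body". carry_out: Moves the arm, as the interface text tells. Its arguments: {"type":"object","properties":{"deltas":{"type":"array","items":{"type":"array"}}},"required":["deltas"]}

```bash
ls; mkdir -p pics; python3 - <<'E'
from station import *
import cv2,numpy as np
s=state(); print({k:np.round(v,3).tolist() for k,v in s.items()})
for n in("scene","top"):
    p,d=camera(n); cv2.imwrite(f"pics/{n}0.png",p[:,:,::-1]); np.save(f"{n}0.npy",d)
    c=camera_params(n); print(n,{k:np.round(v,4).tolist() for k,v in c.items()})
    for q in("tile_center","stand"):
        for m in cut_out(n,q): print(n,q,round(m["p"],2),m["pixel"],m["mask"].sum())
    for q in("tile_center","tile_inner_edge","stand","start_bed","other_bed"):
        for m in mark_of(n,q): print(n,q,round(m["p"],2),np.round(m["pixel"],1))
E
```

```text
pics
{'t': 0.0, 'q': [-1.25, 0.314, -0.048, 1.21, -0.0, 1.571], 'joint_velocities': [-0.0, 0.001, 0.0, -0.001, -0.001, 0.0], 'effort': [-0.0, -53.96, 33.974, 0.019, -0.0, -0.0], 'position': [0.189, -0.569, 0.404], 'tool_rot': [-0.001, 0.987, 0.16, -0.0], 'wrist_force': [0.201, 0.703, -0.745], 'torque': [0.023, 0.008, -0.02], 'opening': 1.001}
scene {'camera_matrix': [[383.8726, 0.0, 320.0492], [0.0, 383.8726, 201.3659], [0.0, 0.0, 1.0]], 'rvec': [1.4305, 2.356, -0.6987], 'tvec': [0.2965, -0.375, 1.065]}
scene tile_center 0.96 [293.6, 171.9] 3905
scene tile_center 0.61 [273.3, 116.3] 1332
scene stand 0.78 [352.1, 201.3] 5104
scene tile_center 0.72 [341.3 130.1]
scene tile_center 0.7 [272.4 116.7]
scene tile_inner_edge 0.86 [253.1 123.3]
scene tile_inner_edge 0.63 [329.9 176.8]
scene stand 0.88 [332.3 194.9]
scene other_bed 0.78 [370.6 189.7]
top {'camera_matrix': [[402.8872, 0.0, 317.3119], [0.0, 402.8872, 198.284], [0.0, 0.0, 1.0]], 'rvec': [2.07, -2.1506, 0.2199], 'tvec': [-0.019, 0.5591, 0.7516]}
top tile_center 0.97 [432.9, 290.3] 2453
top tile_center 0.96 [360.7, 214.8] 4905
top tile_center 0.62 [352.0, 316.3] 2452
top stand 0.57 [291.9, 233.0] 4972
top tile_center 0.9 [353.8 315.5]
top tile_center 0.85 [358.5 211.8]
top tile_center 0.68 [434.9 287.5]
top tile_inner_edge 0.96 [448.4 268.6]
top tile_inner_edge 0.68 [367.1 291.4]
top stand 0.58 [316.3 225.3]
top other_bed 0.66 [281.3 235.1]
```

View pics/scene0.png

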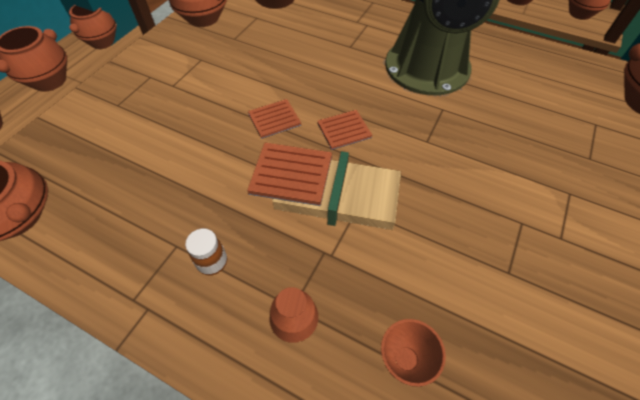

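View pics/top0.png

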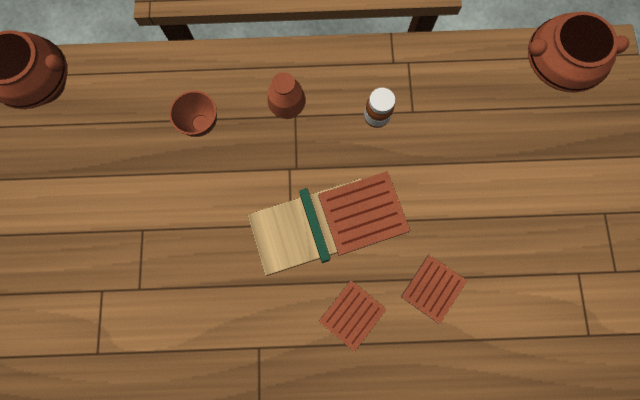

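The top view shows the stand with its green rail at about (316,225). The big tile is to its right at (360,212), with two smaller look-alikes at (352,316) and (433,289). The bowl, vase and jar are at the top, clear of the stand. Next I'll measure the geometry.

```bash
cat > h.py <<'E'
from station import *
import cv2,numpy as np
from scipy.spatial.transform import Rotation as R
def cam(n):
    c=camera_params(n); return np.array(c["camera_matrix"]),R.from_rotvec(np.ravel(c["rvec"])).as_matrix(),np.ravel(c["tvec"])
def cloud(n,d):
    K,Rm,t=cam(n); v,u=np.mgrid[:400,:640]
    P=np.stack([(u-K[0,2])/K[0,0]*d,(v-K[1,2])/K[1,1]*d,d],-1)
    return (P-t)@Rm
def proj(n,P):
    K,Rm,t=cam(n); q=(np.atleast_2d(P)@Rm.T+t)@K.T; return q[:,:2]/q[:,2:]
def rect(xy):
    c,s,a=cv2.minAreaRect((xy*1000).astype(np.float32)); return np.round(c,1),np.round(s,1),round(a,2)
E
python3 - <<'E'
from h import *
for n in("top","scene"):
    p=cv2.imread(f"pics/{n}0.png"); d=np.load(f"{n}0.npy"); W=cloud(n,d); h=cv2.cvtColor(p,cv2.COLOR_BGR2HSV)
    ok=d>0
    # rail
    m=ok&(h[...,0]>60)&(h[...,0]<95)&(h[...,1]>120)&(W[...,2]>.055)&(W[...,2]<.07)&(np.abs(W[...,0]-.55)<.25)&(np.abs(W[...,1])<.3)
    x=W[m]; print(n,"rail",m.sum(),rect(x[:,:2]),np.median(x[:,2]))
    red=ok&(h[...,0]<12)&(h[...,1]>120)&(W[...,2]>.045)&(W[...,2]<.07)&(np.abs(W[...,1])<.35)
    k,l,st,ce=cv2.connectedComponentsWithStats(red.astype(np.uint8))
    for i in range(1,k):
        if st[i,4]>500:
            x=W[l==i]; print(n,"tile",st[i,4],rect(x[:,:2]),np.median(x[:,2]),np.percentile(x[:,2],[5,95]))
    m=ok&(W[...,2]>.03)&(W[...,2]<.045)&(h[...,0]>12)&(h[...,0]<30)&(np.abs(W[...,0]-.55)<.3)&(np.abs(W[...,1])<.35)
    x=W[m]; print(n,"bed",m.sum(),rect(x[:,:2]),np.median(x[:,2]))
    for q in("bowl","jar","vase"):
        for e in cut_out(n,q)[:2]:
            if e["p"]>.5: print(q,round(e["p"],2),np.median(W[e["mask"]],0).round(3),np.percentile(W[e["mask"]],[2,98],axis=0).round(3).tolist())
E
```

```text
top rail 310 (array([505.7, -31.3]), array([147.6,  14.9]), 15.78) 0.06173254915840966
top tile 706 (array([751.1, 213.9]), array([97.4, 98. ]), 40.89) 0.06138723333050605 [0.04710392 0.06585885]
top tile 4737 (array([ 527.2, -131.9]), array([129.6, 150.2]), 16.37) 0.05574804137241457 [0.05353092 0.0579678 ]
top bed 4331 (array([611.4, -24.8]), array([357.2, 429.2]), 15.44) 0.03955033128602374
bowl 0.69 [0.765 0.224 0.037] [[0.705, 0.169, 0.004], [0.797, 0.259, 0.066]]
jar 0.82 [ 0.741 -0.176  0.082] [[0.725, -0.203, 0.01], [0.776, -0.152, 0.087]]
vase 0.72 [0.767 0.017 0.083] [[0.744, -0.019, -0.001], [0.837, 0.056, 0.117]]
scene rail 0 (array([0., 0.]), array([0., 0.]), 0.0) nan
scene tile 3765 (array([ 525.9, -129. ]), array([133.6, 150. ]), 16.33) 0.0561177268171338 [0.05365457 0.05793775]
scene tile 1249 (array([749.8, 216.7]), array([97. , 98.6]), 66.03) 0.06339072696745952 [0.04705085 0.06653863]
scene bed 3872 (array([601.1, -32.6]), array([251.2, 410.8]), 80.48) 0.040011409346785785
bowl 0.74 [0.741 0.222 0.032] [[0.706, 0.172, 0.005], [0.796, 0.261, 0.067]]
jar 0.68 [ 0.761 -0.164  0.077] [[0.732, -0.2, 0.008], [0.784, -0.148, 0.087]]
vase 0.75 [0.794 0.031 0.087] [[0.758, -0.01, 0.038], [0.822, 0.061, 0.117]]
  return _methods._mean(a, axis=axis, dtype=dtype,
  ret = ret.dtype.type(ret / rcount)
```

```bash
python3 - <<'E'
from h import *
import station
print([k for k in dir(station) if not k.startswith('_')]); print(globals().get('grip_depth'))
n="top"
p=cv2.imread("pics/top0.png"); d=np.load("top0.npy"); W=cloud(n,d); h=cv2.cvtColor(p,cv2.COLOR_BGR2HSV)
g=(h[...,0]>60)&(h[...,0]<95)&(h[...,1]>120); g[:180]=0;g[280:]=0;g[:,:280]=0;g[:,350:]=0
print(g.sum(),np.percentile(W[g],[2,50,98],axis=0).round(4))
# intersect rail pixels with z=.062 plane
K,Rm,t=cam(n)
def onplane(uv,z):
    r=np.c_[(uv-K[[0,1],[2,2]])/K[[0,1],[0,1]],np.ones(len(uv))]@Rm; c=-Rm.T@t
    return c+r*((z-c[2])/r[:,2])[:,None]
v,u=np.nonzero(g); print("rail z62",rect(onplane(np.c_[u,v],.062)[:,:2]), "cam",-Rm.T@t)
a=(h[...,0]>12)&(h[...,0]<30)&(W[...,2]>.034)&(W[...,2]<.046)&(d>0)
a[:180]=0;a[290:]=0;a[:,:230]=0;a[:,425:]=0
k,l,st,ce=cv2.connectedComponentsWithStats(a.astype(np.uint8))
for i in range(1,k):
    if st[i,4]>100:
        v,u=np.nonzero(l==i); print("bed",st[i],rect(onplane(np.c_[u,v],.04)[:,:2]),rect(W[l==i][:,:2]))
def T(c,yaw,P): 
    P=np.array(P,float); r=R.from_euler('z',yaw).as_matrix(); return P@r.T+np.r_[c,0]
c=np.array([.5057,-.0313]); yaw=np.deg2rad(15.8)
for n in("top","scene"):
    im=cv2.imread(f"pics/{n}0.png"); o=(250,150) if n=="top" else (235,110)
    im=cv2.resize(im[o[1]:o[1]+140,o[0]:o[0]+190],None,fx=4,fy=4,interpolation=cv2.INTER_NEAREST)
    for X,Y0,Y1,Z,col in((75,-9,9,62,(255,255,0)),(65,9,124,40,(0,255,255)),(65,-124,-9,40,(0,255,255))):
        q=proj(n,T(c,yaw,np.array([[-X,Y0,Z],[X,Y0,Z],[X,Y1,Z],[-X,Y1,Z]])/1000))
        cv2.polylines(im,[((q-o+.5)*4).astype(int)],True,col,1)
    cv2.imwrite(f"pics/ov_{n}.png",im)
E
```

```text
['IKError', 'camera', 'camera_params', 'cut_out', 'grip_depth', 'hand_in', 'mark_of', 'state']
0.1547
313 [[ 0.4368 -0.0534  0.0588]
 [ 0.502  -0.0323  0.0617]
 [ 0.5735 -0.0085  0.0651]]
rail z62 (array([505.6, -31.3]), array([147.4,  14.8]), 15.83) cam [ 0.3899503  -0.03818709  0.85112603]
bed [310 180  49  75 584] (array([522.6, -92.5]), array([129.9, 105.2]), 15.55) (array([523. , -92.7]), array([130.5, 105.5]), 15.54)
bed [ 248  198   72   78 3613] (array([487.5,  31.7]), array([129.8, 114.2]), 15.75) (array([487.9,  32.1]), array([130. , 114.8]), 15.75)
```

View pics/ov_top.png

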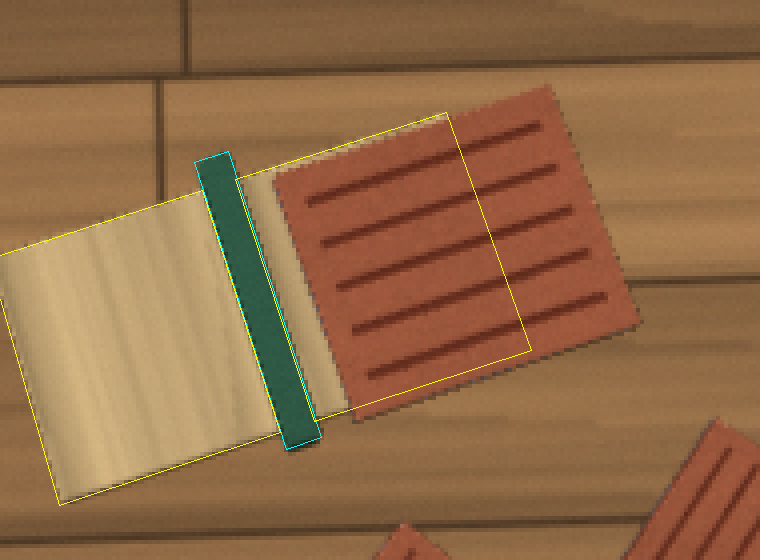

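View pics/ov_scene.png

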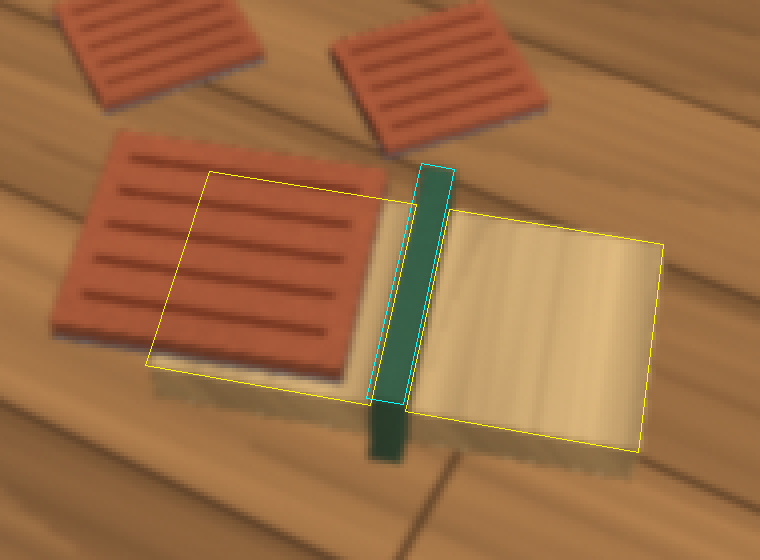

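```bash
cat >> h.py <<'E'
C=np.array([.5055,-.031,0]); YAW=np.deg2rad(15.75); RS=R.from_euler('z',YAW).as_matrix()
def toolR(th,dyaw=0):   # th deg tile angle; columns tool x,y,z in world
    a=np.deg2rad(th); M=np.array([[1,0,0],[0,-np.sin(a),-np.cos(a)],[0,np.cos(a),-np.sin(a)]]).T
    x=np.array([1,0,0.]); z=np.array([0,np.cos(a),-np.sin(a)]); y=np.cross(z,x)
    return RS@R.from_euler('z',dyaw).as_matrix()@np.c_[x,y,z]
def cur():
    s=state(); w,x,y,z=s["tool_rot"]; return np.array(s["position"]),R.from_quat([x,y,z,w]).as_matrix(),s
def tostand(p): return RS.T@(np.asarray(p)-C)
def delta(p0,R0,ps,th,dyaw=0):
    """p0,R0 commanded start; ps TCP target in stand frame (m)"""
    p=C+RS@np.array(ps); rv=R.from_matrix(R0.T@toolR(th,dyaw)).as_rotvec(); sh=R0.T@(p-p0)*100
    return np.round(rv,3).tolist(),np.round(sh,2).tolist()
def show():
    p,r,s=cur(); q=tostand(p); rr=RS.T@r
    print("t",round(s["t"],2),"stand mm",(q*1000).round(1),"toolz",rr[:,2].round(3),"toolx",rr[:,0].round(3),"F_s",(RS.T@np.array(s["wrist_force"])).round(1),"T",np.round(s["torque"],2),"op",round(s["opening"],3),"q",np.round(s["q"],3).tolist())
E
python3 - <<'E'
from h import *
p,r,s=cur(); show()
print(delta(p,r,[-.005,-.222,.35],90)); print(delta(p,r,[-.005,-.222,.197],90))
E
```

```text
t 1.1 stand mm [-450.6 -432.3  404.7] toolz [-0. -0. -1.] toolx [ 0.999  0.046 -0.   ] F_s [ 0.2  0.5 -0.4] T [ 0.02  0.   -0.09] op 0.998 q [-1.25, 0.313, -0.047, 1.21, -0.0, 1.571]
([0.0, 0.0, 0.046], [45.48, -18.97, 5.47])
([0.0, 0.0, 0.046], [45.48, -18.97, 20.77])
```

{"method": "carry_out", "body": {"deltas": [[[0, 0, 0.046], [5, -2, 1], -1], [[0, 0, 0.046], [10, -4, 2], -1], [[0, 0, 0.046], [15, -6, 3], -1], [[0, 0, 0.046], [20, -8, 4], -1], [[0, 0, 0.046], [25, -10, 5], -1], [[0, 0, 0.046], [30, -12, 5.5], -1], [[0, 0, 0.046], [35, -14, 5.5], -1], [[0, 0, 0.046], [40, -16.5, 5.5], -1], [[0, 0, 0.046], [44, -18.5, 5.5], -1], [[0, 0, 0.046], [45.5, -19, 5.5], -1], [[0, 0, 0.046], [45.5, -19, 5.5], -1], [[0, 0, 0.046], [45.5, -19, 5.5], -1]]}}

```text
t: 2.6
position: [0.5602, -0.2466, 0.3496]
tool_rot: [0.0, 0.991, 0.136, -0.0]
wrist_force: [-0.0, -0.4, -0.3]
opening: -0.001
```

```bash
python3 - <<'E'
from h import *
p,r,s=cur(); show()
for th in(60,30,12): print(th,delta(p,r,[-.005,-.32,.35],th))
E
```

```text
t 2.6 stand mm [  -5.8 -222.3  349.6] toolz [-0.001 -0.    -1.   ] toolx [ 1.    -0.001 -0.001] F_s [-0.2 -0.4 -0.3] T [0.01 0.   0.03] op -0.001 q [-0.414, 0.362, -0.106, 1.103, -0.001, 2.454]
60 ([0.524, 0.0, -0.002], [0.1, 9.77, -0.04])
30 ([1.047, -0.0, -0.002], [0.1, 9.77, -0.04])
12 ([1.361, -0.0, -0.002], [0.1, 9.77, -0.04])
```

{"method": "carry_out", "body": {"deltas": [[[0.15, 0, 0], [0, 2, 2], -1], [[0.3, 0, 0], [0, 4, 4], -1], [[0.45, 0, 0], [0, 6, 6], -1], [[0.6, 0, 0], [0, 8, 8], -1], [[0.75, 0, 0], [0, 9, 10], -1], [[0.9, 0, 0], [0, 9.8, 12], -1], [[1.05, 0, 0], [0, 9.8, 14], -1], [[1.2, 0, 0], [0, 9.8, 16], -1], [[1.3, 0, 0], [0, 9.8, 18], -1], [[1.36, 0, 0], [0, 9.8, 20], -1], [[1.36, 0, 0], [0, 9.8, 20], -1]]}}

```text
t: 3.98
position: [0.5608, -0.3189, 0.1432]
tool_rot: [-0.612, 0.78, 0.1, -0.077]
wrist_force: [-0.4, 0.2, -0.4]
opening: 0.005
```

```bash
python3 - <<'E'
from h import *
show()
E
```

```text
t 3.98 stand mm [ -24.9 -292.1  143.2] toolz [ 0.021  0.971 -0.238] toolx [ 1.    -0.021  0.002] F_s [-0.4  0.3 -0.4] T [-0.98 -0.26  0.06] op 0.005 q [-0.662, 1.266, 0.58, 2.157, 0.634, 1.75]
```

```bash
cat >> h.py <<'E'
import json,os
def log():
    s=state(); f="samples.json"; L=json.load(open(f)) if os.path.exists(f) else []
    L.append([list(map(float,s["q"])),list(map(float,s["position"])),list(map(float,s["tool_rot"]))]); json.dump(L,open(f,"w"))
E
python3 - <<'E'
from h import *
log(); p,r,s=cur()
print(delta(p,r,[-.005,-.27,.22],40)); print(delta(p,r,[-.005,-.222,.23],90)); 
E
```

```text
([-0.458, -0.02, -0.008], [1.96, -7.99, 0.36])
([-1.331, -0.016, -0.017], [1.86, -10.1, 4.79])
```

{"method": "carry_out", "body": {"deltas": [[[-0.15, -0.01, 0], [0.7, -3, 0], -1], [[-0.3, -0.02, 0], [1.4, -6, 0], -1], [[-0.46, -0.02, -0.01], [2, -8, 0.4], -1], [[-0.46, -0.02, -0.01], [2, -8, 0.4], -1]]}}

```text
t: 4.47
position: [0.5768, -0.291, 0.2286]
tool_rot: [-0.413, 0.9, 0.129, -0.052]
wrist_force: [-0.2, -0.8, 0.6]
opening: -0.001
```

```bash
python3 - <<'E'
from h import *
log(); p,r,s=cur(); show()
print(delta(p,r,[-.005,-.222,.25],90)); print(delta(p,r,[-.005,-.222,.197],90)); 
E
```

```text
t 4.47 stand mm [  -2.  -269.6  228.6] toolz [ 0.005  0.758 -0.653] toolx [1.    0.004 0.012] F_s [-0.4 -0.7  0.6] T [-0.76 -0.23 -0.04] op -0.001 q [-0.589, 0.899, 0.322, 1.714, 0.519, 2.07]
([-0.859, -0.01, 0.009], [-0.26, -4.74, 2.21])
([-0.859, -0.01, 0.009], [-0.32, -0.72, 5.67])
```

{"method": "carry_out", "body": {"deltas": [[[-0.17, 0, 0], [-0.3, -1.5, 0], -1], [[-0.34, 0, 0], [-0.3, -3, 0], -1], [[-0.51, -0.01, 0], [-0.3, -4.5, 0.5], -1], [[-0.68, -0.01, 0.01], [-0.3, -4.7, 1.5], -1], [[-0.86, -0.01, 0.01], [-0.3, -4.7, 2.2], -1], [[-0.86, -0.01, 0.01], [-0.3, -2.7, 4], -1], [[-0.86, -0.01, 0.01], [-0.3, -0.7, 5.7], -1], [[-0.86, -0.01, 0.01], [-0.3, -0.7, 5.7], -1]]}}

```text
t: 5.48
position: [0.5576, -0.2457, 0.1873]
tool_rot: [-0.006, 0.991, 0.136, -0.008]
wrist_force: [-0.3, 0.3, 0.2]
opening: -0.004
```

```bash
cat > fk.py <<'E'
from h import *
from scipy.optimize import least_squares
def fk(q,k):
    a0,L1,L2,e,L3,d,h=k
    al=q[1]-q[2]; ph=al+q[3]
    f=lambda a:np.array([np.cos(a),0,-np.sin(a)]); n=lambda a:np.array([np.sin(a),0,np.cos(a)])
    P=np.array([a0,0,h])+L1*np.array([np.sin(q[1]),0,np.cos(q[1])])+L2*f(al)+e*n(al)+L3*f(ph)
    z=np.cos(q[4])*f(ph)+np.sin(q[4])*np.array([0,1,0])*SG; 
    P=P+d*z
    Z=R.from_euler('z',q[0]).as_matrix(); return Z@P,Z@z
SG=1
E
python3 - <<'E'
from h import *
log(); show()
import fk; from fk import *
L=json.load(open("samples.json"))
L+= [[[-1.25,.3135,-.0475,1.21,0,1.571],[.189,-.569,.4045],[-.001,.987,.16,0]],[[-.414,.362,-.106,1.103,-.001,2.454],[.5602,-.2466,.3496],[0,.991,.136,0]]]
for SGN in(1,-1):
    fk.SG=SGN
    def res(k):
        o=[]
        for q,p,w in L:
            P,z=fk.fk(q,k); zt=R.from_quat([w[1],w[2],w[3],w[0]]).as_matrix()[:,2]
            o+=list(P-p)+list((z-zt)*.3)
        return np.r_[o,1e-3*(k-k0)]
    k0=np.array([0,.35,.4,0,.05,.1,.3]); f=least_squares(res,k0); print(SGN,f.x.round(4),np.abs(f.fun[:-7]).max().round(4))
E
```

```text
t 5.47 stand mm [  -8.2 -220.8  187.3] toolz [-0.015  0.013 -1.   ] toolx [ 1.    -0.002 -0.015] F_s [-0.2  0.4  0.2] T [ 0.04 -0.03  0.  ] op -0.004 q [-0.415, 0.506, -0.291, 0.794, 0.001, 2.454]Traceback (most recent call last):
  File "<stdin>", line 14, in <module>
    return func(*args, **kwargs)
    vector_fun = VectorFunction(
        fun_wrapped,
    ...<6 lines>...
        workers=workers
    )
    self._update_fun()
    ~~~~~~~~~~~~~~~~^^
    self.f = self.fun_wrapped(xp_copy(self.x))
             ~~~~~~~~~~~~~~~~^^^^^^^^^^^^^^^^^
    return np.atleast_1d(self.fun(x))
                         ~~~~~~~~^^^
    return self.f(x, *self.args, **self.kwargs)
           ~~~~~~^^^^^^^^^^^^^^^^^^^^^^^^^^^^^^
  File "<stdin>", line 11, in res
AttributeError: 'function' object has no attribute 'fk'
```

```bash
cat > fit.py <<'E'
from h import *
import fk as F
from scipy.optimize import least_squares
L=json.load(open("samples.json"))
L+= [[[-1.25,.3135,-.0475,1.21,0,1.571],[.189,-.569,.4045],[-.001,.987,.16,0]],[[-.414,.362,-.106,1.103,-.001,2.454],[.5602,-.2466,.3496],[0,.991,.136,0]]]
for S in(1,-1):
    F.SG=S
    def res(k):
        o=[]
        for q,p,w in L:
            P,z=F.fk(q,k); zt=R.from_quat([w[1],w[2],w[3],w[0]]).as_matrix()[:,2]
            o+=list(P-p)+list((z-zt)*.3)
        return np.r_[o,1e-3*(k-k0)]
    k0=np.array([0,.35,.4,0,.05,.1,.3]); f=least_squares(res,k0); print(S,f.x.round(4),np.abs(f.fun[:-7]).max().round(4))
E
python3 fit.py; python3 -c "
from h import *; show()"
```

```text
1 [1.000e-04 5.211e-01 4.402e-01 7.660e-02 1.326e-01 1.575e-01 2.826e-01] 0.0005
-1 [ 0.0614  0.2394  0.4237  0.1921  0.2343 -0.1574  0.223 ] 0.2801
t 5.47 stand mm [  -8.2 -220.8  187.3] toolz [-0.015  0.013 -1.   ] toolx [ 1.    -0.002 -0.015] F_s [-0.2  0.4  0.2] T [ 0.04 -0.03  0.  ] op -0.004 q [-0.415, 0.506, -0.291, 0.794, 0.001, 2.454]
```

```bash
cat > ik.py <<'E'
from h import *
from scipy.optimize import least_squares
k=np.array([0.0001,.5211,.4402,.0766,.1326,.1575,.2826])
LO=np.array([-2.67,-.69,-1.03,-2.08,-1.42,-3.14]);HI=np.array([2.67,1.73,1.25,2.16,1.45,3.14])
def FK(q):
    a0,L1,L2,e,L3,d,h=k; al=q[1]-q[2]; ph=al+q[3]
    f=lambda a:np.array([np.cos(a),0,-np.sin(a)]); n=lambda a:np.array([np.sin(a),0,np.cos(a)])
    Y=np.array([0,1,0]); z=np.cos(q[4])*f(ph)+np.sin(q[4])*Y; l=np.cos(q[4])*Y-np.sin(q[4])*f(ph)
    P=np.array([a0,0,h])+L1*np.array([np.sin(q[1]),0,np.cos(q[1])])+L2*f(al)+e*n(al)+L3*f(ph); J5=P.copy()
    P=P+d*z; x=-np.cos(q[5])*n(ph)+np.sin(q[5])*l
    Z=R.from_euler('z',q[0]).as_matrix(); return Z@P,Z@np.c_[x,np.cross(z,x),z],Z@J5
def IK(p,Rt,q0):
    def r(q):
        P,M,_=FK(q); return np.r_[(P-p)*10,((M-Rt)).ravel()]
    best=None
    for s in range(6):
        g=np.clip(q0+(0 if s==0 else np.random.randn(6)*.4),LO+.01,HI-.01)
        f=least_squares(r,g,bounds=(LO,HI))
        if best is None or f.cost<best.cost-1e-6: best=f
        if best.cost<1e-8: break
    return best.x,np.sqrt(2*best.cost)
EDGE=.145
def tcp_start(th,eps=.0005,dz=0,x=0,y=None):
    a=np.deg2rad(th);s,c=np.sin(a),np.cos(a)
    P=np.array([-.009-.016*s-eps,.040+dz]); O=P+.008*np.array([s,c])+.15*np.array([-c,s]); T=O-EDGE*np.array([c,-s]); return np.array([x,*T])
def tcp_other(th,gap=.002,dz=0,x=0): # red inner corner at (9+16 s+gap, 40)
    a=np.deg2rad(th);s,c=np.sin(a),np.cos(a)
    P=np.array([.009+.016*s+gap,.040+dz]); O=P-.008*np.array([s,c])+.15*np.array([-c,s]); T=O-EDGE*np.array([c,-s]); return np.array([x,*T])
E
python3 - <<'E'
from ik import *
for q,p,w in json.load(open("samples.json")):
    P,M,_=FK(np.array(q)); print(np.abs(P-p).max().round(4),np.abs(M-R.from_quat([w[1],w[2],w[3],w[0]]).as_matrix()).max().round(4))
q=np.array(state()["q"])
for th in(90,60,40,30,25,20,15,10):
    ps=tcp_start(th); q,e=IK(C+RS@ps,toolR(th),q); print(th,(ps*1000).round(0),q.round(2),e.round(3),"J5z",FK(q)[2][2].round(3))
q=np.array([-.1,.5,-.3,.8,0,2.4])
for th in(90,110,130,140,150,155,160,165,170):
    ps=tcp_other(th); q,e=IK(C+RS@ps,toolR(th),q); print(th,(ps*1000).round(0),q.round(2),e.round(3),"J5z",FK(q)[2][2].round(3))
print("half-turned")
for start,f,ths in(((-.4,.5,-.3,.8,0,-.7),tcp_start,(90,60,30,20,10)),((-.1,.5,-.3,.8,0,-.9),tcp_other,(90,110,130,150,160,170))):
    q=np.array(start)
    for th in ths:
        ps=f(th); q,e=IK(C+RS@ps,toolR(th)@np.diag([-1,-1,1]),q); print(th,q.round(2),e.round(3))
E
```

```text
0.0001 0.0
0.0001 0.0
0.0001 0.0
90 [  0. -18. 335.] [-0.09  0.19 -0.37  1.01  0.    2.77] 0.0 J5z 0.493
60 [   0. -164.  299.] [-0.43  0.53 -0.04  1.36  0.39  2.36] 0.0 J5z 0.436
40 [   0. -241.  236.] [-0.56  0.86  0.25  1.69  0.54  2.1 ] 0.0 J5z 0.337
30 [   0. -269.  194.] [-0.6   1.04  0.42  1.88  0.59  1.97] 0.0 J5z 0.273
25 [   0. -280.  172.] [-0.61  1.13  0.5   1.97  0.61  1.9 ] 0.0 J5z 0.238
20 [   0. -289.  148.] [-0.63  1.23  0.59  2.07  0.62  1.83] 0.0 J5z 0.202
15 [   0. -297.  124.] [-0.64  1.32  0.68  2.16  0.64  1.78] 0.016 J5z 0.166
10 [   0. -301.   99.] [-0.64  1.36  0.7   2.16  0.66  1.76] 0.118 J5z 0.137
90 [  0.  19. 335.] [-0.03  0.17 -0.4   1.01  0.    2.84] 0.0 J5z 0.492
110 [  0. 119. 320.] [ 0.29  0.15 -0.48  0.94 -0.35  3.14] 0.019 J5z 0.468
130 [  0. 207. 271.] [ 0.53  0.22 -0.58  0.78 -0.63  3.14] 0.388 J5z 0.399
140 [  0. 242. 236.] [ 0.63  0.29 -0.63  0.67 -0.79  3.14] 0.538 J5z 0.347
150 [  0. 270. 194.] [ 0.72  0.39 -0.67  0.53 -0.96  3.14] 0.657 J5z 0.285
155 [  0. 282. 172.] [ 0.75  0.45 -0.69  0.45 -1.05  3.14] 0.705 J5z 0.25
160 [  0. 291. 148.] [ 0.78  0.52 -0.7   0.36 -1.15  3.14] 0.744 J5z 0.213
165 [  0. 298. 124.] [ 0.8   0.6  -0.71  0.27 -1.25  3.14] 0.774 J5z 0.174
170 [  0. 303.  99.] [ 0.82  0.69 -0.71  0.18 -1.35  3.14] 0.795 J5z 0.133
half-turned
90 [-0.09  0.19 -0.37  1.01  0.   -0.37] 0.0
60 [-0.43  0.53 -0.04  1.36  0.39 -0.78] 0.0
30 [-0.6   1.04  0.42  1.88  0.59 -1.18] 0.0
20 [-0.63  1.23  0.59  2.07  0.62 -1.31] 0.0
10 [-0.64  1.36  0.7   2.16  0.66 -1.38] 0.118
90 [-0.03  0.17 -0.4   1.01 -0.   -0.3 ] 0.0
110 [ 0.29  0.15 -0.48  0.95 -0.35  0.01] 0.0
130 [ 0.56  0.32 -0.47  1.02 -0.66  0.37] 0.0
150 [ 0.74  0.63 -0.35  1.25 -0.89  0.79] 0.0
160 [ 0.79  0.83 -0.26  1.42 -0.96  1.03] 0.0
170 [ 0.82  1.04 -0.15  1.63 -1.    1.29] 0.0
```

{"method": "carry_out", "body": {"deltas": [[[0, 0, -0.17], [0, 0, -0.2], -1], [[0, 0, -0.34], [0, 0, -0.5], -1], [[0, 0, -0.51], [0, 0, -0.8], -1], [[0, 0, -0.68], [0, 0, -1], -1], [[0, 0, -0.85], [0, 0, -1], -1], [[0, 0, -1.02], [0, 0, -1], -1], [[0, 0, -1.19], [0, 0, -1], -1], [[0, 0, -1.36], [0, 0, -1], -1], [[0, 0, -1.53], [0, 0, -1], -1], [[0, 0, -1.7], [0, 0, -1], -1], [[0, 0, -1.7], [0, 0, -1], -1]]}}

```text
t: 6.85
position: [0.5597, -0.2466, 0.2008]
tool_rot: [-0.006, 0.553, 0.833, -0.001]
wrist_force: [-0.7, -0.4, 0.6]
opening: 0.003
```

```bash
sed -i 's/return RS@R.from_euler(.z.,dyaw).as_matrix()@np.c_\[x,y,z\]/return RS@R.from_euler("z",dyaw).as_matrix()@np.c_[-x,-y,z]/' h.py; grep -n "c_\[-x" h.py; python3 - <<'E'
from h import *
show(); p,r,s=cur(); print(delta(p,r,[-.005,-.222,.197],90))
E
```

```text
18:    return RS@R.from_euler("z",dyaw).as_matrix()@np.c_[-x,-y,z]
t 6.85 stand mm [  -6.3 -222.2  200.8] toolz [-0.009  0.008 -1.   ] toolx [-0.124  0.992  0.009] F_s [-0.8 -0.2  0.6] T [-0.04 -0.    0.04] op 0.003 q [-0.415, 0.491, -0.279, 0.813, 0.001, 0.756]
([0.0, -0.013, -1.446], [0.0, 0.14, 0.38])
```

{"method": "carry_out", "body": {"deltas": [[[0, 0, -0.17], [0, 0, 0], -1], [[0, 0, -0.34], [0, 0, 0], -1], [[0, 0, -0.51], [0, 0, 0], -1], [[0, 0, -0.68], [0, 0, 0], -1], [[0, 0, -0.85], [0, 0, 0], -1], [[0, 0, -1.02], [0, 0, 0], -1], [[0, 0, -1.19], [0, 0, 0], -1], [[0, -0.01, -1.36], [0, 0.1, 0.3], -1], [[0, -0.013, -1.446], [0, 0.1, 0.4], -1], [[0, -0.013, -1.446], [0, 0.1, 0.4], -1], [[0, -0.013, -1.446], [0, 0.1, 0.4], -1], [[0, -0.013, -1.446], [0, 0.1, 0.4], -1]]}}

```text
t: 8.35
position: [0.5605, -0.2457, 0.1963]
tool_rot: [0.0, -0.137, 0.991, -0.0]
wrist_force: [0.2, -0.5, 0.4]
opening: 0.0
```

```bash
python3 - <<'E'
from h import *
show(); p,r,s=cur(); print(delta(p,r,[-.005,-.222,.197],90),delta(p,r,[-.005,-.178,.197],90))
E
```

```text
t 8.35 stand mm [  -5.3 -221.5  196.3] toolz [ 0. -0. -1.] toolx [-1. -0. -0.] F_s [ 0.1 -0.5  0.4] T [-0.02 -0.01  0.02] op 0.0 q [-0.413, 0.49, -0.292, 0.788, -0.0, -0.688]
([-0.0, 0.0, 0.0], [-0.03, -0.05, -0.07]) ([-0.0, 0.0, 0.0], [-0.03, 4.35, -0.07])
```

{"method": "carry_out", "body": {"deltas": [[[0, 0, 0], [0, 0.8, 0], -1], [[0, 0, 0], [0, 1.6, 0], -1], [[0, 0, 0], [0, 2.2, 0], -1], [[0, 0, 0], [0, 2.7, 0], -1], [[0, 0, 0], [0, 3.2, 0], -1], [[0, 0, 0], [0, 3.6, 0], -1], [[0, 0, 0], [0, 4.0, 0], -1], [[0, 0, 0], [0, 4.2, 0], -1], [[0, 0, 0], [0, 4.2, 0], -1]]}}

```text
t: 9.48
position: [0.549, -0.205, 0.1963]
tool_rot: [0.0, -0.138, 0.99, -0.0]
wrist_force: [-0.2, -1.9, -0.3]
opening: -0.001
```

```bash
cat > tile.py <<'E'
from h import *
import sys
def look(tag,zlo=.045,zhi=.07,crop=True):
    for n in("top","scene"):
        p,d=camera(n); W=cloud(n,d); h=cv2.cvtColor(p,cv2.COLOR_RGB2HSV); S=(W-C)@RS
        m=(d>0)&(h[...,0]<12)&(h[...,1]>110)&(S[...,2]>zlo)&(S[...,2]<zhi)&(np.abs(S[...,1])<.25)&(np.abs(S[...,0])<.12)
        k,l,st,ce=cv2.connectedComponentsWithStats(m.astype(np.uint8))
        if k>1:
            i=1+st[1:,4].argmax(); print(n,st[i,4],rect(S[l==i][:,:2]),np.median(S[l==i][:,2]))
        cv2.imwrite(f"pics/{n}_{tag}.png",p[:,:,::-1])
if __name__=="__main__": look(sys.argv[1])
E
python3 tile.py push1; python3 -c "
from h import *; show()"
```

```text
top 4467 (array([ -6. , -92.4]), array([129.8, 150.1]), 0.67) 0.05574415065608424
scene 3516 (array([ -6.5, -92.1]), array([132.3, 155.5]), 0.55) 0.05612730234746292
t 9.57 stand mm [  -5.4 -179.4  196.2] toolz [ 0.001 -0.    -1.   ] toolx [-1.    -0.002 -0.001] F_s [ 0.5 -0.6 -0.2] T [-0.2  -0.09  0.04] op 0.001 q [-0.358, 0.45, -0.359, 0.761, 0.0, -0.634]
```

{"method": "carry_out", "body": {"deltas": [[[0, 0, 0], [0, 0.3, 0], -1], [[0, 0, 0], [0, 0.5, 0], -1], [[0, 0, 0], [0, 0.65, 0], -1], [[0, 0, 0], [0, 0.75, 0], -1], [[0, 0, 0], [0, 0.8, 0], -1], [[0, 0, 0], [0, 0.8, 0], -1]]}}

```text
t: 10.32
position: [0.5469, -0.1981, 0.1963]
tool_rot: [0.0, -0.138, 0.99, -0.001]
wrist_force: [1.0, -7.0, -0.8]
opening: -0.006
```

```bash
python3 -c "
from h import *; show()"; python3 tile.py push2
```

```text
t 10.32 stand mm [  -5.5 -172.1  196.3] toolz [-0.    -0.003 -1.   ] toolx [-1.    -0.001  0.   ] F_s [-0.9 -7.  -0.8] T [-1.19 -0.11  0.04] op -0.006 q [-0.347, 0.442, -0.371, 0.756, -0.002, -0.623]
top 4438 (array([ -5.9, -85.6]), array([129.8, 150. ]), 0.16) 0.05574085397215445
scene 3478 (array([ -6.4, -85.3]), array([152.8, 133.5]), 89.99) 0.056138831663760554
```

{"method": "carry_out", "body": {"deltas": [[[0, 0, 0], [0, 0.1, 0], -1], [[0, 0, 0], [0, 0.15, 0], -1], [[0, 0, 0], [0, 0.15, 0], -1]]}}

```text
t: 10.8
position: [0.5464, -0.1976, 0.1963]
tool_rot: [-0.0, -0.137, 0.991, -0.003]
wrist_force: [0.4, -9.9, -1.8]
opening: 0.002
```

```bash
python3 -c "
from h import *; show()"; python3 tile.py push3
```

```text
t 10.8 stand mm [  -5.9 -171.4  196.3] toolz [-0.001 -0.005 -1.   ] toolx [-1.    -0.001  0.001] F_s [-2.3 -9.6 -1.8] T [-2.01 -0.03 -0.  ] op 0.002 q [-0.346, 0.441, -0.373, 0.755, -0.005, -0.621]
top 4413 (array([ -6.4, -85.2]), array([129.5, 149.9]), 0.11) 0.05572631588482848
scene 3487 (array([ -6.6, -85.2]), array([152.4, 132.4]), 89.96) 0.056165687261118896
```

View pics/top_push3.png

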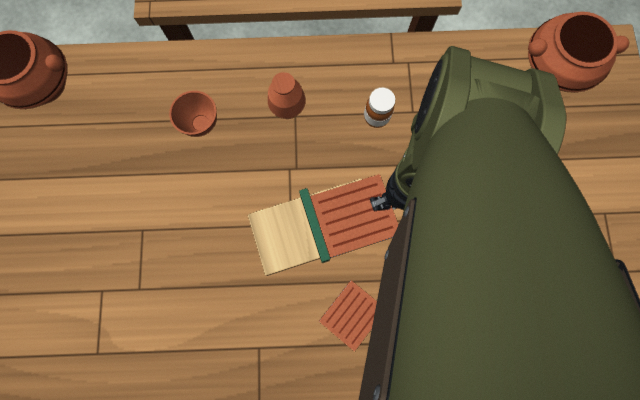

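```bash
sed -i 's/^C=np.array.*; YAW/C=np.array([.5058,-.032,0]); YAW/' h.py; grep -n "^C=" h.py; python3 - <<'E'
from ik import *
q=np.array(state()["q"])
for y,z,th in((-.212,.197,90),(-.27,.23,50),(-.31,.16,25),(-.31,.122,25),(-.272,.122,25),(-.28,.172,25)):
    q,e=IK(C+RS@np.array([-.0064,y,z]),toolR(th),q); print(y,z,th,q.round(2),e.round(4))
p,r,s=cur(); show()
for a in([-.0064,-.215,.197],90),([-.0064,-.26,.24],55),([-.0064,-.31,.20],25),([-.0064,-.31,.122],25): print(delta(p,r,*a))
E
```

```text
14:C=np.array([.5058,-.032,0]); YAW=np.deg2rad(15.75); RS=R.from_euler('z',YAW).as_matrix()
-0.212 0.197 90 [-0.4   0.48 -0.31  0.78  0.   -0.68] 0.0
-0.27 0.23 50 [-0.58  0.81  0.23  1.55  0.44 -0.98] 0.0
-0.31 0.16 25 [-0.65  1.2   0.61  2.03  0.58 -1.26] 0.0
-0.31 0.122 25 [-0.65  1.24  0.61  1.98  0.58 -1.26] 0.0
-0.272 0.122 25 [-0.62  1.17  0.46  1.89  0.61 -1.24] 0.0
-0.28 0.172 25 [-0.62  1.13  0.49  1.97  0.6  -1.25] 0.0
t 10.9 stand mm [  -5.9 -170.4  196.3] toolz [-0.001 -0.005 -1.   ] toolx [-1.    -0.001  0.001] F_s [-3.  -9.2 -1.7] T [-2.02 -0.09  0.06] op -0.003 q [-0.346, 0.441, -0.373, 0.755, -0.005, -0.621]
([-0.005, -0.001, 0.001], [0.06, -4.46, -0.05])
([-0.616, -0.001, 0.0], [0.06, -8.98, -4.32])
([-1.139, -0.001, -0.0], [0.06, -13.96, -0.3])
([-1.139, -0.001, -0.0], [0.05, -13.92, 7.5])
```

{"method": "carry_out", "body": {"deltas": [[[0, 0, 0], [0, -2, 0], -1], [[0, 0, 0], [0, -4.6, 0], -1], [[-0.15, 0, 0], [0, -6, -1.5], -0.5], [[-0.3, 0, 0], [0, -7, -3], 0.4], [[-0.45, 0, 0], [0, -8, -4], 0.4], [[-0.6, 0, 0], [0, -9.2, -4.4], 0.4], [[-0.78, 0, 0], [0, -11, -4], 0.4], [[-0.95, 0, 0], [0, -13, -2.5], 0.4], [[-1.13, 0, 0], [0, -14.2, -0.3], 0.4], [[-1.13, 0, 0], [0, -14.2, -0.3], 0.4], [[-1.13, 0, 0], [0, -14.2, -0.3], 0.4], [[-1.13, 0, 0], [0, -14.2, -0.3], 0.4]]}}

```text
t: 12.4
position: [0.5861, -0.3325, 0.2043]
tool_rot: [-0.071, -0.118, 0.838, 0.527]
wrist_force: [0.9, 0.2, -0.3]
opening: 0.701
```

```bash
python3 - <<'E'
from ik import *
p,r,s=cur(); show()
for a in([-.0064,-.31,.16],25),([-.0064,-.31,.122],25),([-.0064,-.272,.122],25): print(delta(p,r,*a))
E
python3 tile.py pre1
```

```text
t 12.4 stand mm [  -4.3 -311.   204.3] toolz [ 0.     0.901 -0.434] toolx [-1.    -0.002 -0.006] F_s [ 0.9 -0.  -0.3] T [-0.83 -0.24 -0.03] op 0.701 q [-0.644, 1.148, 0.622, 2.071, 0.579, -1.257]
([-0.012, 0.0, 0.006], [0.24, -3.95, 2.01])
([-0.012, 0.0, 0.006], [0.26, -7.37, 3.66])
([-0.012, 0.0, 0.006], [0.25, -5.72, 7.09])
top 4410 (array([ -6.1, -84.3]), array([130.2, 149.6]), 0.02) 0.05575396318576756
scene 3768 (array([ -6.4, -82.1]), array([132. , 148.3]), 0.38) 0.05611406930416943
```

View pics/scene_pre1.png

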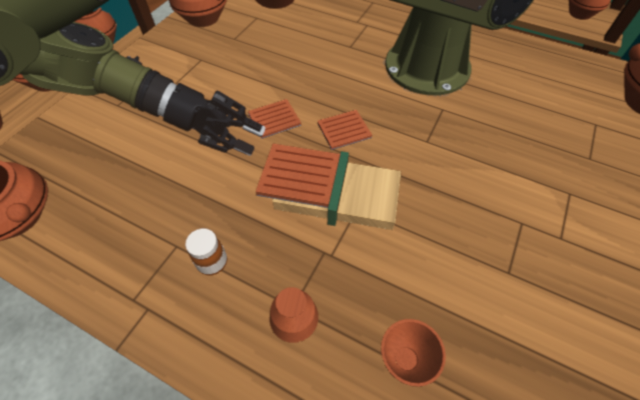

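```bash
python3 - <<'E'
from ik import *
p=cv2.imread("pics/top0.png"); d=np.load("top0.npy"); W=cloud("top",d); S=(W-C)@RS
for u,v in((402,290),(433,289),(430,257),(465,288),(437,322),(352,316)): print(u,v,(S[v,u]*1000).round(0))
E
```

```text
402 290 [-177. -132.    1.]
433 289 [-194. -190.   12.]
430 257 [-132. -208.   10.]
465 288 [-214. -257.    0.]
437 322 [-257. -176.    8.]
352 316 [-194.  -17.   11.]
```

{"method": "carry_out", "body": {"deltas": [[[-0.012, 0, 0.006], [0.25, -2.5, 1.2], 0.4], [[-0.012, 0, 0.006], [0.25, -5, 2.5], 0.4], [[-0.012, 0, 0.006], [0.25, -7.2, 3.6], 0.4], [[-0.012, 0, 0.006], [0.25, -7.4, 3.7], 0.4], [[-0.012, 0, 0.006], [0.25, -7.4, 3.7], 0.4], [[-0.012, 0, 0.006], [0.25, -6.8, 4.8], 0.4], [[-0.012, 0, 0.006], [0.25, -6.2, 6], 0.4], [[-0.012, 0, 0.006], [0.25, -5.7, 7.1], 0.4], [[-0.012, 0, 0.006], [0.25, -5.7, 7.1], 0.4], [[-0.012, 0, 0.006], [0.25, -5.7, 7.1], 0.4]]}}

```text
t: 13.75
position: [0.5723, -0.2954, 0.1181]
tool_rot: [-0.076, -0.114, 0.834, 0.535]
wrist_force: [0.5, -0.1, -0.2]
opening: 0.699
```

```bash
python3 - <<'E'
from ik import *
p,r,s=cur(); show()
for a in([-.0064,-.272,.122],25),(tcp_start(25,x=-.0064),25): print(delta(p,r,*a))
E
python3 tile.py pre2;  python3 - <<'E'
import cv2
for n,o in(("scene",(180,80)),("top",(300,150))):
    im=cv2.imread(f"pics/{n}_pre2.png")[o[1]:o[1]+140,o[0]:o[0]+190]; cv2.imwrite(f"pics/{n}_pre2c.png",cv2.resize(im,None,fx=4,fy=4,interpolation=cv2.INTER_CUBIC))
E
```

```text
t 13.75 stand mm [  -7.5 -271.6  118.1] toolz [-0.001  0.909 -0.417] toolx [-1.     0.001  0.004] F_s [ 0.4 -0.3 -0.2] T [-0.87 -0.29 -0.03] op 0.699 q [-0.616, 1.177, 0.46, 1.892, 0.607, -1.242]
([0.006, -0.001, -0.004], [-0.11, 0.34, -0.2])
([0.006, -0.001, -0.004], [-0.09, 4.53, -3.03])
top 3590 (array([ -6.3, -84.1]), array([129.4, 149.5]), 0.32) 0.05572365055390562
scene 3528 (array([ -6.6, -82. ]), array([133.3, 147.8]), 0.1) 0.056113395873940965
```

View pics/scene_pre2c.png

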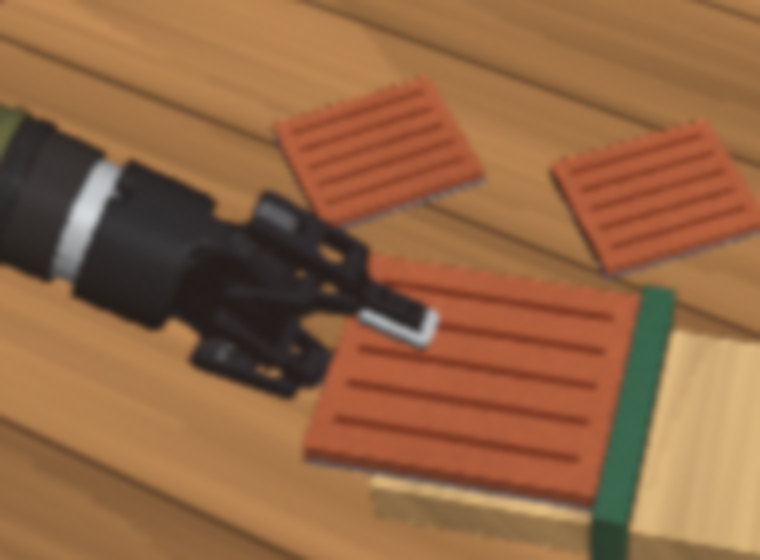

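```bash
sed -i 's/^EDGE=.*/EDGE=.138/' ik.py; python3 - <<'E'
from ik import *
p,r,s=cur(); print((tcp_start(25,x=-.0064)*1000).round(1)); print(delta(p,r,[-.0064,-.272,.145],25)); print(delta(p,r,tcp_start(25,x=-.0064),25))
E
```

```text
[  -6.4 -273.9  169. ]
([0.006, -0.001, -0.004], [-0.12, 2.47, -1.17])
([0.006, -0.001, -0.004], [-0.11, 4.57, -2.34])
```

{"method": "carry_out", "body": {"deltas": [[[0, 0, 0], [0, 0.7, -0.3], 0.4], [[0, 0, 0], [0, 1.4, -0.7], 0.4], [[0, 0, 0], [0, 2.1, -1], 0.4], [[0, 0, 0], [0, 2.8, -1.3], 0.4], [[0, 0, 0], [0, 3.5, -1.7], 0.4], [[0, 0, 0], [0, 4, -2], 0.4], [[0, 0, 0], [0, 4.4, -2.2], 0.4], [[0, 0, 0], [0, 4.4, -2.2], 0.4], [[0, 0, 0], [0, 4.4, -2.2], 0.4]]}}

```text
t: 14.98
position: [0.5726, -0.2967, 0.1664]
tool_rot: [-0.076, -0.114, 0.834, 0.535]
wrist_force: [0.3, -1.6, -2.2]
opening: 0.697
```

```bash
python3 - <<'E'
from ik import *
show()
E
cat > shot.py <<'E'
from h import *
import sys
ims=[]
for n,o in(("scene",(170,60)),("top",(230,120))):
    p,d=camera(n); np.save(f"{n}_{sys.argv[1]}.npy",d); cv2.imwrite(f"pics/{n}_{sys.argv[1]}.png",p[:,:,::-1]); im=p[o[1]:o[1]+180,o[0]:o[0]+240,::-1]; ims.append(cv2.resize(im,None,fx=1.6667*2-0.01,fy=1.6667*2-.01,interpolation=cv2.INTER_CUBIC)[:, :])
a=np.hstack([cv2.resize(i,(400,300)) for i in ims]); cv2.imwrite(f"pics/c_{sys.argv[1]}.png",a)
E
python3 shot.py lift1
```

```text
t 14.97 stand mm [  -7.5 -272.9  166.4] toolz [-0.001  0.909 -0.417] toolx [-1.     0.001  0.005] F_s [-0.2 -1.6 -2.2] T [-1.42 -0.46 -0.08] op 0.697 q [-0.618, 1.123, 0.463, 1.951, 0.606, -1.243]
```

View pics/c_lift1.png

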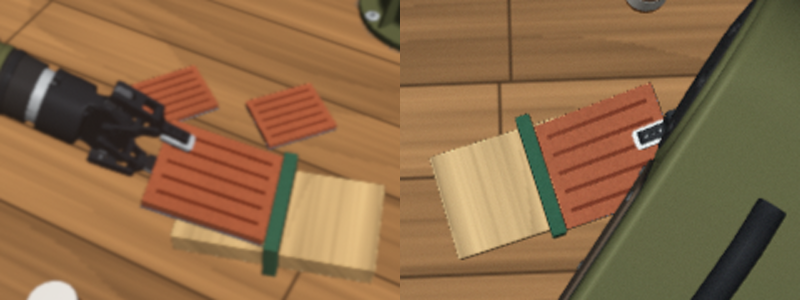

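{"method": "carry_out", "body": {"deltas": [[[0, 0, 0], [0, 0, 0], 0.2], [[0, 0, 0], [0, 0, 0], 0.05], [[0, 0, 0], [0, 0.1, 0], -0.1], [[0, 0, 0], [0, 0.1, 0], -0.25], [[0, 0, 0], [0, 0.2, 0], -0.4], [[0, 0, 0], [0, 0.2, 0], -0.5], [[0, 0, 0], [0, 0.2, 0], -0.6], [[0, 0, 0], [0, 0.2, 0], -0.8], [[0, 0, 0], [0, 0.2, 0], -1], [[0, 0, 0], [0, 0.2, 0], -1], [[0, 0, 0], [0, 0.2, 0], -1]]}}

```text
t: 16.45
position: [0.5725, -0.296, 0.1681]
tool_rot: [-0.076, -0.114, 0.834, 0.535]
wrist_force: [0.9, -4.7, -4.3]
opening: 0.182
```

```bash
python3 -c "
from h import *; show()"; python3 shot.py grip1; python3 - <<'E'
from h import *
# tile plane from top & scene clouds
for n in("scene","top"):
    d=np.load(f"{n}_grip1.npy"); p=cv2.imread(f"pics/{n}_grip1.png"); h=cv2.cvtColor(p,cv2.COLOR_BGR2HSV); S=(cloud(n,d)-C)@RS
    m=(d>0)&(h[...,0]<12)&(h[...,1]>110)&(S[...,2]>.045)&(S[...,1]>-.2)&(S[...,1]<.03)&(np.abs(S[...,0])<.1)
    P=S[m]; c=np.median(P,0); 
    for _ in range(3):
        _,_,V=np.linalg.svd(P-P.mean(0),full_matrices=False); nrm=V[2]*np.sign(V[2][2]); r=(P-P.mean(0))@nrm; P=P[np.abs(r)<.004]
    print(n,len(P),"n",nrm.round(3),"th",np.rad2deg(np.arctan2(nrm[1],nrm[2])).round(1),"x",np.percentile(P[:,0],[.5,99.5]).round(4),"y",np.percentile(P[:,1],[.5,99.5]).round(4),"z",np.percentile(P[:,2],[.5,99.5]).round(4))
E
```

```text
t 16.45 stand mm [  -7.5 -272.1  168.1] toolz [-0.001  0.909 -0.417] toolx [-1.     0.     0.004] F_s [-0.4 -4.8 -4.3] T [-2.29 -0.73  0.11] op 0.182 q [-0.617, 1.119, 0.46, 1.951, 0.606, -1.242]
scene 3603 n [0.003 0.422 0.907] th 24.9 x [-0.0704  0.0588] y [-0.1416 -0.0087] z [0.0552 0.1176]
top 3429 n [0.01  0.431 0.903] th 25.5 x [-0.0697  0.058 ] y [-0.1437 -0.0106] z [0.0541 0.117 ]
```

View pics/c_grip1.png

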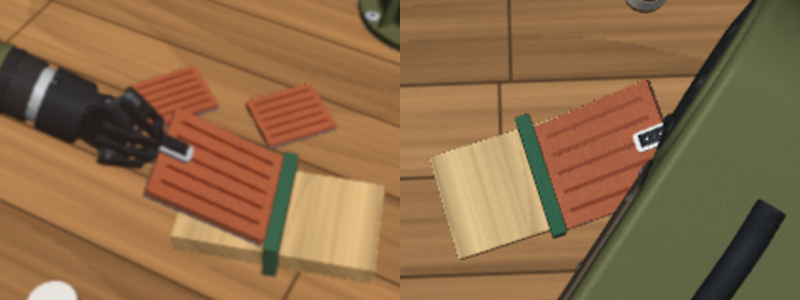

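```bash
sed -i 's/^EDGE=.*/EDGE=.136/' ik.py; cat > arc.py <<'E'
from ik import *
def rows(f,t0,ths,p0s,R0,x=None,**kw):
    """targets relative: f(th)-f(t0) added to p0s (stand, TCP)"""
    for th in ths:
        ps=np.array(p0s)+f(th,**kw)-f(t0,**kw)
        p=C+RS@ps; Rt=RS@R.from_rotvec([-np.deg2rad(th-t0),0,0]).as_matrix()@RS.T@R0
        rv=R.from_matrix(R0.T@Rt).as_rotvec(); sh=R0.T@(p-(C+RS@p0s))*100
        print(th,json.dumps([np.round(rv,3).tolist(),np.round(sh,2).tolist(),-1]))
E
python3 - <<'E'
from arc import *
p,r,s=cur(); rows(tcp_start,25,range(29,60,4),tostand(p),r); q=np.array(s["q"])
E
```

```text
29 [[0.07, -0.0, 0.0], [0.01, 1.95, 0.05], -1]
33 [[0.14, -0.001, 0.0], [0.02, 3.89, 0.24], -1]
37 [[0.209, -0.001, 0.0], [0.02, 5.8, 0.57], -1]
41 [[0.279, -0.001, 0.0], [0.03, 7.69, 1.04], -1]
45 [[0.349, -0.001, 0.001], [0.04, 9.53, 1.64], -1]
49 [[0.419, -0.002, 0.001], [0.04, 11.32, 2.39], -1]
53 [[0.489, -0.002, 0.001], [0.05, 13.06, 3.26], -1]
57 [[0.558, -0.002, 0.001], [0.05, 14.73, 4.26], -1]
```

{"method": "carry_out", "body": {"deltas": [[[0.035, 0, 0], [0, 0.98, 0.02], -1], [[0.07, 0, 0], [0, 1.95, 0.05], -1], [[0.14, 0, 0], [0, 3.89, 0.24], -1], [[0.209, 0, 0], [0, 5.8, 0.57], -1], [[0.279, 0, 0], [0, 7.69, 1.04], -1], [[0.349, 0, 0], [0, 9.53, 1.64], -1], [[0.419, 0, 0], [0, 11.32, 2.39], -1], [[0.489, 0, 0], [0, 13.06, 3.26], -1], [[0.558, 0, 0], [0, 14.73, 4.26], -1], [[0.558, 0, 0], [0, 14.73, 4.26], -1], [[0.558, 0, 0], [0, 14.73, 4.26], -1]]}}

```text
t: 17.92
position: [0.546, -0.1997, 0.2849]
tool_rot: [-0.041, -0.13, 0.949, 0.285]
wrist_force: [1.6, -5.1, 4.1]
opening: 0.176
```

```bash
cat > plane.py <<'E'
from h import *
import sys
tag=sys.argv[1]
for n in("scene","top"):
    d=np.load(f"{n}_{tag}.npy"); p=cv2.imread(f"pics/{n}_{tag}.png"); h=cv2.cvtColor(p,cv2.COLOR_BGR2HSV); S=(cloud(n,d)-C)@RS
    m=(d>0)&(h[...,0]<12)&(h[...,1]>110)&(S[...,2]>.042)&(S[...,1]>-.2)&(S[...,1]<.1)&(np.abs(S[...,0])<.1)
    P=S[m]
    if len(P)<100: print(n,"few",len(P)); continue
    for _ in range(4):
        _,_,V=np.linalg.svd(P-P.mean(0),full_matrices=False); nrm=V[2]*np.sign(V[2][1]); r=(P-P.mean(0))@nrm; P=P[np.abs(r)<.004]
    print(n,len(P),"n",nrm.round(3),"th",np.rad2deg(np.arctan2(nrm[1],nrm[2])).round(1),"x",np.percentile(P[:,0],[.5,99.5]).round(4),"y",np.percentile(P[:,1],[.5,99.5]).round(4),"z",np.percentile(P[:,2],[.5,99.5]).round(4))
E
python3 -c "
from h import *; show()"; python3 shot.py l2; python3 plane.py l2; python3 - <<'E'
from arc import *
p,r,s=cur(); rows(tcp_start,57,list(range(61,90,4))+[90],tostand(p),r); print((tcp_start(57)*1e3).round(1))
E
```

```text
t 17.93 stand mm [  -6.8 -172.3  284.9] toolz [-0.003  0.552 -0.834] toolx [-1.     0.001  0.004] F_s [ 0.2 -5.3  4.1] T [-1.16 -0.42  0.13] op 0.176 q [-0.461, 0.574, -0.02, 1.397, 0.419, -0.825]
scene 2593 n [0.003 0.835 0.55 ] th 56.6 x [-0.0692  0.0593] y [-0.091 -0.009] z [0.0525 0.1738]
top 3334 n [0.    0.835 0.55 ] th 56.6 x [-0.0702  0.0582] y [-0.0945 -0.0103] z [0.0497 0.1738]
61 [[0.07, -0.0, 0.0], [0.01, 1.94, 0.11], -1]
65 [[0.14, -0.001, 0.0], [0.01, 3.88, 0.37], -1]
69 [[0.209, -0.001, 0.001], [0.02, 5.79, 0.76], -1]
73 [[0.279, -0.001, 0.001], [0.02, 7.68, 1.3], -1]
77 [[0.349, -0.001, 0.001], [0.03, 9.53, 1.97], -1]
81 [[0.419, -0.002, 0.001], [0.03, 11.34, 2.77], -1]
85 [[0.489, -0.002, 0.002], [0.04, 13.09, 3.71], -1]
89 [[0.558, -0.002, 0.002], [0.04, 14.77, 4.77], -1]
90 [[0.576, -0.002, 0.002], [0.04, 15.18, 5.05], -1]
[   0.  -172.   284.2]
```

View pics/c_l2.png

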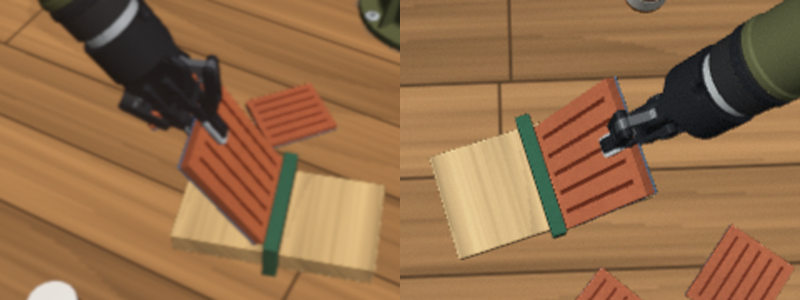

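{"method": "carry_out", "body": {"deltas": [[[0.035, 0, 0], [0, 0.97, 0.05], -1], [[0.07, 0, 0], [0, 1.94, 0.11], -1], [[0.14, 0, 0], [0, 3.88, 0.37], -1], [[0.209, 0, 0], [0, 5.79, 0.76], -1], [[0.279, 0, 0], [0, 7.68, 1.3], -1], [[0.349, 0, 0], [0, 9.53, 1.97], -1], [[0.419, 0, 0], [0, 11.34, 2.77], -1], [[0.489, 0, 0], [0, 13.09, 3.71], -1], [[0.558, 0, 0], [0, 14.7, 4.77], -1], [[0.558, 0, 0], [0, 14.7, 4.77], -1], [[0.558, 0, 0], [0, 14.7, 4.77], -1]]}}

```text
t: 19.4
position: [0.5059, -0.0556, 0.3281]
tool_rot: [-0.004, -0.137, 0.99, 0.013]
wrist_force: [-4.7, -0.8, 24.8]
opening: 0.18
```

```bash
python3 -c "
from h import *; show()"; python3 shot.py l3; python3 plane.py l3; python3 - <<'E'
from ik import *
p,r,s=cur(); print((tcp_start(90)*1e3).round(1),(tcp_other(90)*1e3).round(1)); print(delta(p,r,[0,-.020,.365],90),delta(p,r,[0,.016,.365],90))
E
```

```text
t 19.4 stand mm [ -6.3 -22.8 328.1] toolz [-0.004  0.027 -1.   ] toolx [-1.    -0.     0.004] F_s [-4.8  0.5 24.8] T [0.04 0.93 0.06] op 0.18 q [-0.117, 0.197, -0.379, 1.009, 0.024, -0.392]
scene 500 n [0.078 0.997 0.023] th 88.7 x [-0.0307  0.0603] y [-0.0174 -0.007 ] z [0.0504 0.2288]
top few 0
[  0.  -17.5 326. ] [  0.  19. 326.]
([0.028, -0.004, -0.0], [-0.61, 0.4, -3.68]) ([0.028, -0.004, -0.0], [-0.61, 4.0, -3.58])
```

View pics/c_l3.png

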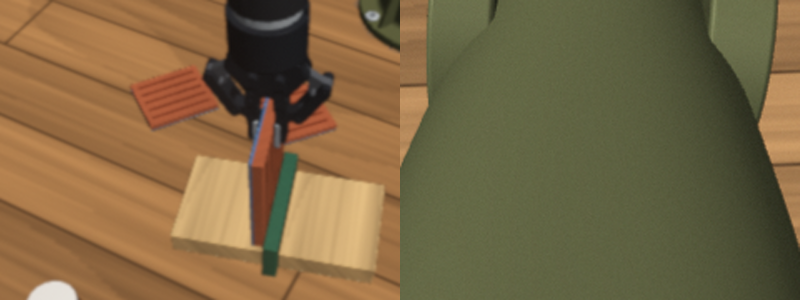

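{"method": "carry_out", "body": {"deltas": [[[0, 0, 0], [0, -0.1, -0.5], -1], [[0, 0, 0], [0, -0.2, -1.2], -1], [[0, 0, 0], [-0.1, -0.3, -2.2], -1], [[0, 0, 0], [-0.3, -0.3, -3.2], -1], [[0.01, 0, 0], [-0.6, -0.1, -4], -1], [[0.02, -0.004, 0], [-0.6, 0.2, -4.2], -1], [[0.028, -0.004, 0], [-0.6, 1, -4.2], -1], [[0.028, -0.004, 0], [-0.6, 2.2, -4.2], -1], [[0.028, -0.004, 0], [-0.6, 3.5, -4.2], -1], [[0.028, -0.004, 0], [-0.6, 4.6, -4.2], -1], [[0.028, -0.004, 0], [-0.6, 4.8, -4.2], -1], [[0.028, -0.004, 0], [-0.6, 4.8, -4.2], -1]]}}

```text
t: 21.0
position: [0.499, -0.0088, 0.369]
tool_rot: [-0.0, -0.137, 0.991, -0.001]
wrist_force: [0.1, 0.4, -5.7]
opening: 0.174
```

```bash
python3 -c "
from h import *; show()"; python3 shot.py o1; python3 plane.py o1
```

```text
t 21.0 stand mm [-2.00e-01  2.42e+01  3.69e+02] toolz [-0.001 -0.003 -1.   ] toolx [-1.     0.     0.001] F_s [ 0.3  0.3 -5.7] T [-0.01  0.02  0.  ] op 0.174 q [-0.017, 0.143, -0.346, 1.081, -0.003, -0.291]
scene 455 n [-0.004  1.     0.009] th 89.5 x [-0.0308  0.0669] y [0.0218 0.0305] z [0.089  0.2701]
top few 0
```

View pics/c_o1.png

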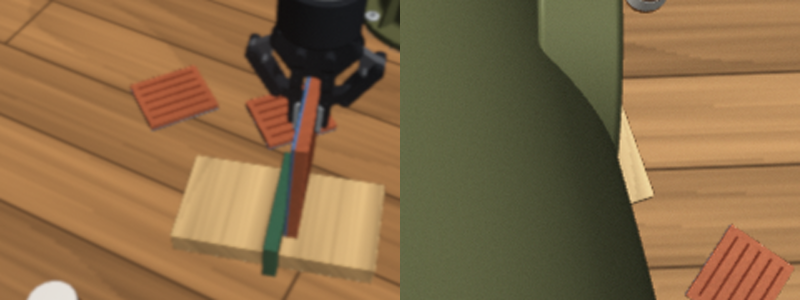

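{"method": "carry_out", "body": {"deltas": [[[0, 0, 0], [0, -0.1, 0.8], -1], [[0, 0, 0], [0, -0.2, 1.6], -1], [[0, 0, 0], [0, -0.3, 2.4], -1], [[0, 0, 0], [0, -0.35, 3], -1], [[0, 0, 0], [0, -0.35, 3.4], -1], [[0, 0, 0], [0, -0.35, 3.7], -1], [[0, 0, 0], [0, -0.35, 3.7], -1], [[0, 0, 0], [0, -0.35, 3.7], -1]]}}

```text
t: 22.1
position: [0.5, -0.0124, 0.3322]
tool_rot: [-0.0, -0.137, 0.991, -0.001]
wrist_force: [-0.1, 1.0, -6.5]
opening: 0.181
```

```bash
sed -i 's/^EDGE=.*/EDGE=.138/' ik.py; python3 -c "
from h import *; show()"; python3 shot.py o2; python3 plane.py o2;  python3 - <<'E'
from arc import *
p,r,s=cur(); rows(tcp_other,90,range(94,127,4),tostand(p),r); print((tcp_other(90,gap=.003)*1e3).round(1))
E
```

```text
t 22.1 stand mm [-2.000e-01  2.040e+01  3.322e+02] toolz [-0.001 -0.003 -1.   ] toolx [-1.     0.001  0.001] F_s [ 0.2  0.9 -6.5] T [0.02 0.02 0.01] op 0.181 q [-0.024, 0.171, -0.402, 0.998, -0.003, -0.298]
scene 325 n [-0.026  0.999  0.037] th 87.9 x [-0.0265  0.0669] y [0.0166 0.028 ] z [0.0533 0.1961]
top few 0
94 [[0.07, -0.0, 0.0], [0.0, 2.01, 0.01], -1]
98 [[0.14, -0.0, 0.0], [0.0, 4.0, 0.16], -1]
102 [[0.209, -0.0, 0.0], [0.0, 5.97, 0.45], -1]
106 [[0.279, -0.0, 0.0], [0.0, 7.91, 0.87], -1]
110 [[0.349, -0.0, 0.0], [0.0, 9.81, 1.44], -1]
114 [[0.419, -0.0, 0.0], [0.01, 11.65, 2.13], -1]
118 [[0.489, -0.0, 0.0], [0.01, 13.43, 2.96], -1]
122 [[0.559, -0.0, 0.0], [0.01, 15.15, 3.91], -1]
126 [[0.628, -0.0, 0.0], [0.01, 16.79, 4.99], -1]
[  0.  20. 328.]
```

View pics/c_o2.png

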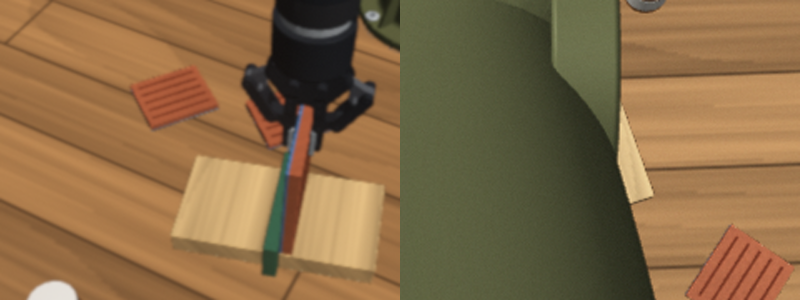

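{"method": "carry_out", "body": {"deltas": [[[0.035, 0, 0], [0, 1.01, 0.1], -1], [[0.07, 0, 0], [0, 2.01, 0.25], -1], [[0.14, 0, 0], [0, 4, 0.46], -1], [[0.209, 0, 0], [0, 5.97, 0.75], -1], [[0.279, 0, 0], [0, 7.91, 1.17], -1], [[0.349, 0, 0], [0, 9.81, 1.74], -1], [[0.419, 0, 0], [0, 11.65, 2.43], -1], [[0.489, 0, 0], [0, 13.43, 3.26], -1], [[0.489, 0, 0], [0, 13.43, 3.26], -1], [[0.489, 0, 0], [0, 13.43, 3.26], -1]]}}

```text
t: 23.45
position: [0.4635, 0.1171, 0.2992]
tool_rot: [0.033, -0.133, 0.961, -0.24]
wrist_force: [0.1, -1.0, -5.1]
opening: 0.177
```

```bash
cat > glaze.py <<'E'
from h import *
import sys
tag=sys.argv[1]
for n in("scene","top"):
    d=np.load(f"{n}_{tag}.npy"); p=cv2.imread(f"pics/{n}_{tag}.png"); S=(cloud(n,d)-C)@RS
    m=(d>0)&(S[...,2]>.046)&(S[...,1]>.0)&(S[...,1]<.2)&(np.abs(S[...,0])<.1)&((p[...,0].astype(int)>p[...,2]-10))&(p[...,0].astype(int)>p[...,1]-3)&(p.max(2)>50)
    P=S[m]
    if len(P)<100: print(n,"few",len(P)); continue
    for _ in range(6):
        _,_,V=np.linalg.svd(P-np.median(P,0),full_matrices=False); nrm=V[2]*np.sign(V[2][2]); r=(P-np.median(P,0))@nrm; P=P[np.abs(r-np.median(r))<.004]
    print(n,len(P),"n",nrm.round(3),"th",180+np.rad2deg(np.arctan2(nrm[1],nrm[2])).round(1),"x",np.percentile(P[:,0],[.5,99.5]).round(4),"y",np.percentile(P[:,1],[.5,99.5]).round(4),"z",np.percentile(P[:,2],[.5,99.5]).round(4),rect(P[:,:2]))
E
python3 -c "
from h import *; show()"; python3 shot.py o3; python3 glaze.py o3;  python3 - <<'E'
from arc import *
p,r,s=cur(); rows(tcp_other,118,range(122,160,4),tostand(p),r); print((tcp_other(118,gap=.003)*1e3).round(1))
E
```

```text
t 23.45 stand mm [-2.000e-01  1.550e+02  2.992e+02] toolz [-0.    -0.471 -0.882] toolx [-1. -0.  0.] F_s [-0.2 -1.  -5.1] T [1.14 0.38 0.03] op 0.177 q [0.402, 0.2, -0.495, 0.944, -0.486, 0.144]
scene 1573 n [ 0.009 -0.884  0.466] th 117.8 x [-0.0618  0.0668] y [0.0136 0.1453] z [0.0501 0.3061] (array([ 2.7, 81.3]), array([136.7, 129.9]), 89.62)
top 786 n [-0.007 -0.89   0.457] th 117.2 x [-0.0627  0.0657] y [0.0279 0.0685] z [0.0801 0.1684] (array([ 2.4, 50.9]), array([ 39.3, 132.2]), 83.1)
122 [[0.07, -0.0, 0.0], [0.0, 1.96, 0.04], -1]
126 [[0.14, -0.0, 0.0], [0.0, 3.91, 0.22], -1]
130 [[0.209, -0.0, 0.0], [0.01, 5.84, 0.54], -1]
134 [[0.279, -0.0, 0.0], [0.01, 7.74, 1.0], -1]
138 [[0.349, -0.0, 0.0], [0.01, 9.6, 1.6], -1]
142 [[0.419, -0.0, 0.0], [0.01, 11.41, 2.34], -1]
146 [[0.489, -0.001, 0.0], [0.01, 13.16, 3.21], -1]
150 [[0.559, -0.001, 0.0], [0.02, 14.85, 4.21], -1]
154 [[0.628, -0.001, 0.0], [0.02, 16.46, 5.33], -1]
158 [[0.698, -0.001, 0.0], [0.02, 17.99, 6.57], -1]
[  0.  154.3 298. ]
```

View pics/c_o3.png

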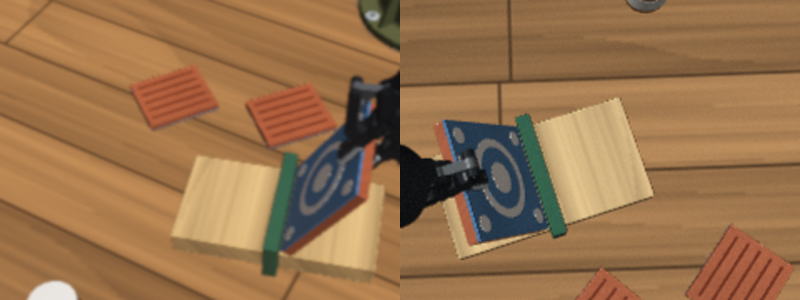

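{"method": "carry_out", "body": {"deltas": [[[0.035, 0, 0], [0.05, 0.98, 0.02], -1], [[0.07, 0, 0], [0.1, 1.96, 0.04], -1], [[0.14, 0, 0], [0.15, 3.91, 0.24], -1], [[0.209, 0, 0], [0.17, 5.84, 0.56], -1], [[0.279, 0, 0], [0.17, 7.74, 1.02], -1], [[0.349, 0, 0], [0.17, 9.6, 1.62], -1], [[0.419, 0, 0], [0.17, 11.41, 2.36], -1], [[0.489, 0, 0], [0.17, 13.16, 3.23], -1], [[0.559, 0, 0], [0.17, 14.85, 4.23], -1], [[0.628, 0, 0], [0.17, 16.46, 5.35], -1], [[0.628, 0, 0], [0.17, 16.46, 5.35], -1], [[0.628, 0, 0], [0.17, 16.46, 5.35], -1]]}}

```text
t: 25.05
position: [0.4295, 0.2321, 0.1742]
tool_rot: [0.073, -0.116, 0.84, -0.525]
wrist_force: [0.1, -0.2, -6.4]
opening: 0.178
```

```bash
python3 -c "
from h import *; show()"; python3 shot.py o4; python3 glaze.py o4;  python3 - <<'E'
from arc import *
p,r,s=cur(); rows(tcp_other,154,(157,160,163,165,166,168,170),tostand(p),r); print((tcp_other(154,gap=.003)*1e3).round(1))
q=np.array(s["q"])
for th in(160,165,170,173): q,e=IK(C+RS@tcp_other(th),toolR(th),q); print(th,q.round(2),e.round(3),FK(q)[2].round(3),(tcp_other(th)*1e3).round(0))
E
```

```text
t 25.05 stand mm [ -1.7 274.9 174.2] toolz [-0.    -0.899 -0.438] toolx [-1.  0. -0.] F_s [ 0.1 -0.2 -6.4] T [ 2.17  0.63 -0.04] op 0.178 q [0.755, 0.707, -0.329, 1.295, -0.923, 0.873]
scene 2663 n [ 0.004 -0.446  0.895] th 153.5 x [-0.0649  0.0648] y [0.0137 0.1457] z [0.0543 0.1222] (array([-0.6, 79.6]), array([132.9, 136.1]), 0.06)
top 2975 n [-0.002 -0.448  0.894] th 153.4 x [-0.0641  0.0646] y [0.0112 0.141 ] z [0.0547 0.1216] (array([ 0.5, 77.3]), array([134.1, 130.1]), 89.87)
157 [[0.052, -0.0, 0.0], [0.0, 1.47, 0.07], -1]
160 [[0.105, -0.0, 0.0], [0.0, 2.95, 0.21], -1]
163 [[0.157, -0.0, 0.0], [0.01, 4.41, 0.44], -1]
165 [[0.192, -0.0, 0.0], [0.01, 5.38, 0.63], -1]
166 [[0.209, -0.0, 0.0], [0.01, 5.87, 0.74], -1]
168 [[0.244, -0.0, 0.0], [0.01, 6.83, 0.99], -1]
170 [[0.279, -0.0, 0.0], [0.01, 7.78, 1.27], -1]
[  0.  274.4 173.4]
160 [ 0.78  0.83 -0.27  1.4  -0.97  1.02] 0.0 [0.388 0.384 0.2  ] [  0. 284. 146.]
165 [ 0.8   0.93 -0.22  1.5  -0.99  1.15] 0.0 [0.385 0.395 0.163] [  0. 291. 122.]
170 [ 0.81  1.03 -0.16  1.61 -1.01  1.29] 0.0 [0.383 0.402 0.125] [  0. 296.  98.]
173 [ 0.81  1.1  -0.13  1.68 -1.02  1.37] 0.0 [0.383 0.405 0.102] [  0. 298.  83.]
```

View pics/c_o4.png

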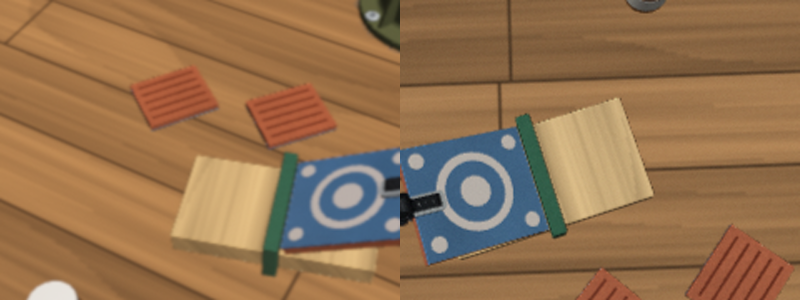

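{"method": "carry_out", "body": {"deltas": [[[0.026, 0, 0], [0, 0.74, 0.03], -1], [[0.052, 0, 0], [0, 1.47, 0.07], -1], [[0.105, 0, 0], [0, 2.95, 0.21], -1], [[0.157, 0, 0], [0, 4.41, 0.44], -1], [[0.192, 0, 0], [0, 5.38, 0.63], -1], [[0.209, 0, 0], [0, 5.87, 0.74], -1], [[0.227, 0, 0], [0, 6.35, 0.86], -1], [[0.227, 0, 0], [0, 6.35, 0.86], -1], [[0.227, 0, 0], [0, 6.35, 0.86], -1]]}}

```text
t: 26.28
position: [0.424, 0.2509, 0.1136]
tool_rot: [0.085, -0.107, 0.775, -0.618]
wrist_force: [-0.7, -0.3, -5.8]
opening: 0.177
```

```bash
python3 -c "
from h import *; show()"; python3 shot.py o5; python3 glaze.py o5
```

```text
t 26.27 stand mm [ -1.9 294.5 113.6] toolz [-0.001 -0.975 -0.223] toolx [-1.     0.001  0.   ] F_s [-0.8 -0.1 -5.8] T [2.4  0.65 0.02] op 0.177 q [0.806, 0.97, -0.196, 1.553, -0.998, 1.208]
scene 3342 n [ 0.002 -0.224  0.975] th 167.1 x [-0.0653  0.0645] y [0.0118 0.158 ] z [0.0565 0.0917] (array([-0.4, 86.1]), array([133.4, 149.6]), 0.29)
top 3899 n [ 0.001 -0.224  0.975] th 167.1 x [-0.0644  0.0644] y [0.0104 0.1555] z [0.0557 0.0915] (array([ 0.2, 83.2]), array([146.7, 130.3]), 89.83)
```

View pics/scene_o5.png

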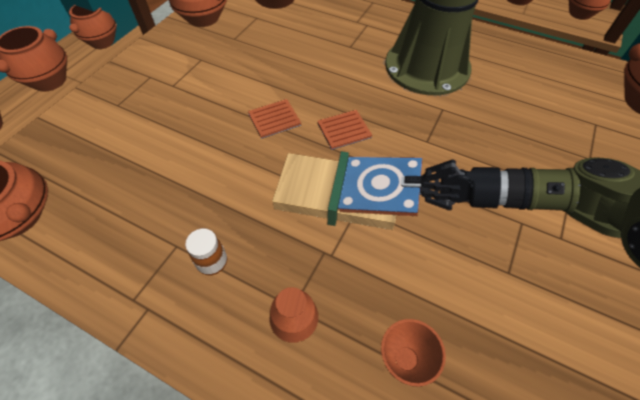

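{"method": "carry_out", "body": {"deltas": [[[0, 0, 0], [0, 0.1, 0.02], -1], [[0, 0, 0], [0, 0.2, 0.05], -1], [[0, 0, 0], [0, 0.2, 0.05], -0.64], [[0, 0, 0], [0, 0.2, 0.05], -0.61], [[0, 0, 0], [0, 0.2, 0.05], -0.58], [[0, 0, 0], [0, 0.2, 0.05], -0.54], [[0, 0, 0], [0, 0.2, 0.05], -0.5], [[0, 0, 0], [0, 0.2, 0.05], -0.46], [[0, 0, 0], [0, 0.2, 0.05], -0.42], [[0, 0, 0], [0, 0.2, 0.05], -0.38], [[0, 0, 0], [0, 0.2, 0.05], -0.34], [[0, 0, 0], [0, 0.2, 0.05], -0.3]]}}

```text
t: 27.88
position: [0.4239, 0.2508, 0.1112]
tool_rot: [0.085, -0.107, 0.774, -0.618]
wrist_force: [0.8, -0.9, -2.9]
opening: 0.349
```

```bash
python3 -c "
from h import *; show()"; python3 shot.py o6; python3 glaze.py o6
```

```text
t 27.88 stand mm [ -2.1 294.4 111.2] toolz [-0.001 -0.975 -0.222] toolx [-1.     0.001  0.001] F_s [ 0.6 -1.1 -2.9] T [1.43 0.45 0.01] op 0.349 q [0.806, 0.974, -0.195, 1.55, -0.997, 1.209]
scene 3175 n [ 0.001 -0.176  0.984] th 169.9 x [-0.0653  0.0644] y [0.0142 0.1601] z [0.0549 0.0825] (array([-1.1, 86.5]), array([133. , 149.7]), 0.15)
top 3610 n [-0.001 -0.175  0.984] th 169.9 x [-0.0646  0.0644] y [0.0115 0.1574] z [0.0543 0.0825] (array([ 0. , 84.7]), array([147.9, 130.1]), 89.9)
```

View pics/c_o6.png

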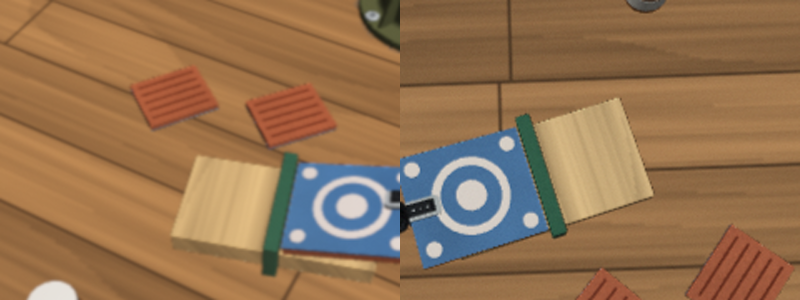

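{"method": "carry_out", "body": {"deltas": [[[0, 0, 0], [0, 0.24, 0.05], -0.3], [[0, 0, 0], [0, 0.49, 0.11], -0.3], [[0, 0, 0], [0, 0.73, 0.17], -0.3], [[0, 0, 0], [0, 0.98, 0.22], -0.3], [[0, 0, 0], [0, 1.22, 0.28], -0.3], [[0, 0, 0], [0, 1.46, 0.33], -0.3], [[0, 0, 0], [0, 1.7, 0.39], -0.3], [[0, 0, 0], [0, 1.95, 0.45], -0.3], [[0, 0, 0], [0, 2.15, 0.49], -0.3], [[0, 0, 0], [0, 2.25, 0.51], -0.3], [[0, 0, 0], [0, 2.25, 0.51], -0.3], [[0, 0, 0], [0, 2.25, 0.51], -0.3]]}}

```text
t: 29.48
position: [0.4238, 0.2508, 0.0882]
tool_rot: [0.085, -0.107, 0.774, -0.618]
wrist_force: [-0.1, 1.0, -4.0]
opening: 0.35
```

```bash
python3 -c "
from h import *; show()"; python3 shot.py o7; python3 glaze.py o7
```

```text
t 29.48 stand mm [ -2.1 294.4  88.2] toolz [-0.001 -0.975 -0.222] toolx [-1.     0.001  0.001] F_s [ 0.2  1.  -4. ] T [1.51 0.41 0.  ] op 0.35 q [0.806, 1.011, -0.186, 1.522, -0.997, 1.209]
scene 3170 n [ 0.    -0.019  1.   ] th 178.9 x [-0.0653  0.0645] y [0.0146 0.1629] z [0.0542 0.0613] (array([-0.9, 88. ]), array([152.2, 132.7]), 89.58)
top 3530 n [-0.    -0.022  1.   ] th 178.8 x [-0.0646  0.0642] y [0.0121 0.16  ] z [0.0535 0.0611] (array([ 0.1, 86.3]), array([149.9, 130.1]), 89.89)
```

View pics/scene_o7.png

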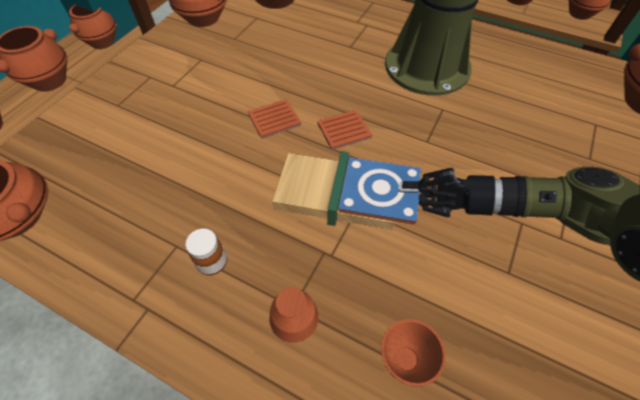

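{"method": "carry_out", "body": {"deltas": [[[0, 0, 0], [0, 0.15, 0.03], -0.3], [[0, 0, 0], [0, 0.3, 0.07], -0.3], [[0, 0, 0], [0, 0.45, 0.1], -0.3], [[0, 0, 0], [0, 0.5, 0.1], -0.25], [[0, 0, 0], [0, 0.5, 0.1], -0.2], [[0, 0, 0], [0, 0.5, 0.1], -0.2]]}}

```text
t: 30.32
position: [0.4238, 0.251, 0.0831]
tool_rot: [0.085, -0.107, 0.774, -0.618]
wrist_force: [0.2, -0.2, -0.1]
opening: 0.398
```

```bash
python3 -c "
from h import *; show()"; python3 shot.py o8; python3 glaze.py o8
```

```text
t 30.32 stand mm [ -2.1 294.6  83.1] toolz [-0.001 -0.975 -0.222] toolx [-1.     0.001  0.001] F_s [ 0.1 -0.2 -0.1] T [ 0.93  0.24 -0.02] op 0.398 q [0.807, 1.02, -0.183, 1.516, -0.997, 1.209]
scene 3167 n [-0.    -0.001  1.   ] th 179.9 x [-0.0652  0.0647] y [0.0149 0.1633] z [0.0536 0.0592] (array([-0.6, 89.2]), array([150.6, 133.2]), 89.52)
top 3559 n [-0.    -0.004  1.   ] th 179.8 x [-0.0646  0.0644] y [0.0123 0.1603] z [0.0528 0.0593] (array([ 0.2, 86.5]), array([149.5, 130.4]), 89.93)
```

View pics/c_o8.png

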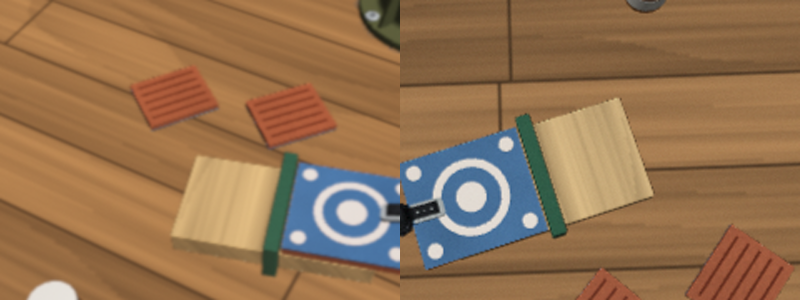

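{"method": "carry_out", "body": {"deltas": [[[0, 0, 0], [0, 0, -1.5], -0.2], [[0, 0, 0], [0, 0, -3], -0.2], [[0, 0, 0], [0, 0, -4.5], -0.2], [[0, 0, 0], [0, 0, -6], -0.2], [[0, 0, 0], [0, -1.5, -7.5], -0.2], [[0, 0, 0], [0, -4, -9], -0.2], [[0, 0, 0], [0, -6.5, -10], -0.2], [[0, 0, 0], [0, -9, -11], -0.2], [[0, 0, 0], [0, -9, -11], -0.2], [[0, 0, 0], [0, -9, -11], -0.2]]}}

```text
t: 31.68
position: [0.4, 0.3353, 0.1949]
tool_rot: [0.085, -0.107, 0.774, -0.618]
wrist_force: [-0.1, -0.9, -0.5]
opening: 0.4
```

```bash
python3 -c "
from h import *; show()"; python3 shot.py f1; python3 glaze.py f1; python3 - <<'E'
from h import *
for n in ("top","scene"):
    p=cv2.imread(f"pics/{n}_f1.png"); d=np.load(f"{n}_f1.npy"); S=(cloud(n,d)-C)@RS; h=cv2.cvtColor(p,cv2.COLOR_BGR2HSV)
    m=(np.abs(S[...,0])<.05)&(d>0)
    g=m&(h[...,0]>60)&(h[...,0]<95)&(h[...,1]>120)&(S[...,2]>.06)&(np.abs(S[...,1])<.03)
    b=m&(h[...,0]>97)&(h[...,0]<125)&(h[...,1]>100)&(S[...,2]>.053)&(S[...,1]<.2)&(S[...,1]>0)
    print(n,"rail y",np.percentile(S[g][:,1],[2,98]).round(4) if g.any() else None,"blue y",np.percentile(S[b][:,1],[.3,99.7]).round(4))
E
```

```text
t 31.68 stand mm [ -2.1 382.2 194.9] toolz [-0.001 -0.975 -0.223] toolx [-1.     0.     0.001] F_s [-0.3 -0.9 -0.5] T [0.99 0.28 0.03] op 0.4 q [0.932, 0.922, -0.052, 1.81, -0.881, 1.29]
scene 3410 n [0.001 0.    1.   ] th 180.0 x [-0.0655  0.0643] y [0.0149 0.1633] z [0.0535 0.0595] (array([-0.8, 89.2]), array([149.8, 133.4]), 89.88)
top 3938 n [-0.002 -0.     1.   ] th 180.0 x [-0.0645  0.0641] y [0.0123 0.1609] z [0.0524 0.0595] (array([ 0. , 86.9]), array([150.3, 130.2]), 89.94)
top rail y [-0.0065  0.008 ] blue y [0.0129 0.1605]
scene rail y None blue y [0.015  0.1616]
```

View pics/top_f1.png

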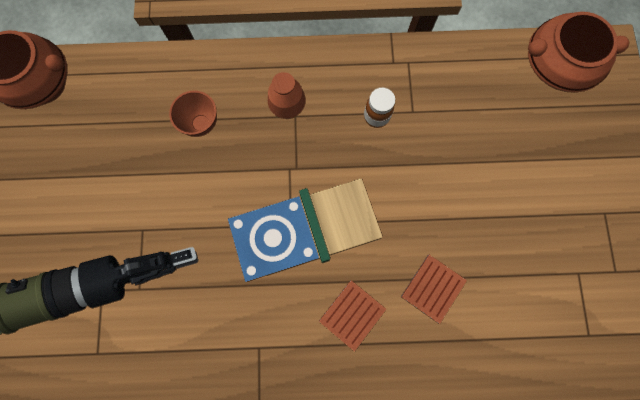

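View pics/scene_f1.png

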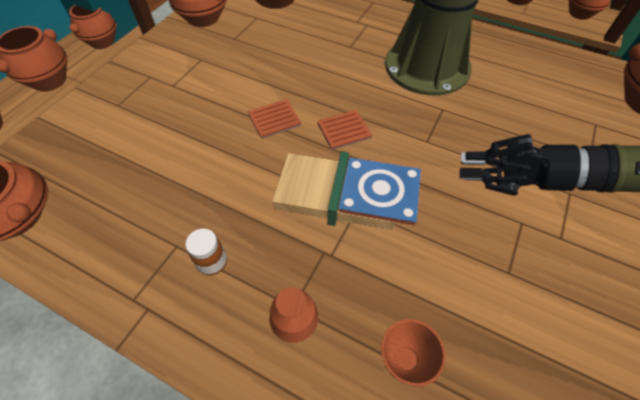

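The tile lies flat, glazed face up, at about (273,238) in the top view and (381,188) in the scene view. It is centred and square, roughly 3 mm from the rail, and the gripper is clear of it. The bystanders have not moved, so I'm handing in.

```bash
python3 -c "
from station import *
print(hand_in())"
```

```text
the job is handed in; nothing more can be done
None
```

The tile is turned over and lies flat on the other bed, glazed face up, and the job is handed in at about 32 s of the 72 s allowed.

**How it was done:**
1. I pushed the tile up to the rail with the fingers closed, which also squared it.
2. I hooked the overhanging edge and gripped it at about 25°. I then levered it to upright with its inner edge on the bed and braced against the rail.
3. I lifted it clear of the rail to the other side and swung it down about its inner edge.
4. For the last 13° or so it rested on the lower finger while that was lowered, so it was never dropped. I then backed the gripper away.

**Last checks:**
- **Tilt:** under about 0.2° in both cameras.
- **Squareness:** within about 0.1° of the rail.
- **Centring along the rail:** within about 1 mm.
- **Gap to the rail:** about 3 mm. The top camera gives 3 mm and the scene camera 5 mm, which is about the calibration error.
- **Robot and surroundings:** the gripper is clear of everything. The bowl, jar, vase and small tiles look unmoved in the pictures.
- **Forces:** the highest wrist force I read was about 25 N, when the upright tile pressed on the bed. I read it only at the end of each move.

The inner edge hovered about 1 mm above the bed during the second half of the swing and was seated before I released the grip. No check failed.

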